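Find and mark where the sample changer's disc rubs

ROBOT

A 6-joint arm with a two-finger parallel gripper is mounted at the origin on a cart in front of the work surface, level with it; the furniture and walls round the work are solid. World frame = base frame: x ahead of the robot, y to its left, z up, the work surface at z = 0. Lengths are in m, angles in rad, forces in N, time in s.
With the tool pointing down it reaches from about 0.4 to 0.825 m from the base axis. Payload 7 kg.
Tool frame: the origin (TCP) lies midway between the tips of the shut fingers; the grasp point (between the pads) lies 19 mm behind it; z points along the fingers, y is the direction in which the jaws open and shut (so a half turn about z gives the same grasp; the last joint's range is limited). The gripper opens to 85 mm and grips with 20 to 120 N. Pads are 22 mm wide; open, the fingers measure 114 mm over their backs; the gripper's body (76 mm by 85 mm) begins 54 mm behind the grasp point. The pads swing forward as they close: fully open they stand 13 mm farther back than shut.
Start: joints at [-0.875, 0.359, 0.012, 0, -1.224, -0.288], TCP at [0.268, -0.62, 0.231] pointing down, gripper open.
Joint ranges: [-3.07, 3.07], [-1.43, 2.12], [-1.02, 1.25], [-3.03, 1.67], [-3.05, -0], [-3.03, 3.03]. Speed limits (rad/s): [2.39, 2.39, 3.01, 3.14, 3.14, 3.14].

INTERFACE

Orientations are given as a unit quaternion [w, x, y, z].
In Python, from station import env gives the robot as it stands.
- The arm moves only by the tool send_rows, never from a script. Its arguments are lists of equal length, an entry for each row: "slide": the shift along the tool's x, y, z as a fraction of full scale, a list of three; "rot": the turn, a rotation vector about the tool's x, y, z as a fraction of full scale, a list of three; "hand": the opening, from -1 (shut) to 1 (fully open). A call has 1 to 5 rows; each row shifts and turns the commanded pose from where the row before left it, along the tool's axes as they then stand; what a row does not reach is not made up. Full scale, the value 1, is 0.06 m for a shift and 6 degrees for a turn. A row lasts 1/8 s, in which the tool goes at most 62.5 mm and 10.7 degrees, less where a joint would pass 70% of its speed; a pose out of reach is approached as far as the arm can. A call with a number of a shift or a turn outside -1 to 1 is refused whole. A call with a gripper value outside its range is refused whole. The fingers move at their own pace and stop on an object; "squeeze" is the grip in N (left out, the last holds). Time passes only in rows, so rows that do not move let the fingers close. It gives the time, the measured TCP pose, the force and the opening at its end, in the units of the state.
- env.get_state(): the state, without advancing time (a new reading comes with each control period).
- env.camera(name): name is "side" or "top"; returns the picture (384x512x3 uint8, blue, green, red); there is no depth.
- env.get_calibration(name): a dict with "fx", "fy", "cx", "cy" (pixels), "extrinsics" (4x4, takes a point from camera to world coordinates). Camera axes: x right, y up, looking along -z (the intrinsics and any distortion apply to the point x, -y, -z); pixel columns grow to the right and rows downward; lengths in m; the calibration is good to about 2 mm. A picture is of the moment at which its call begins. get_calibration takes no time and is no camera call.
- env.job_done(): hands the job in, once; it reports no verdict.
The state is a dict: "time_s": time; "joint_pos": joint angles; "qd": joint speeds; "joint_torque": joint torques, N m; "ee_pos": TCP position; "ee_rot": TCP orientation; "ft_force": force on the tool from outside, world axes, zero at the start; "torque": the same for the moment, N m; "width": opening from 0.0 (shut) to 1.0 (fully open).
Only numpy, scipy, OpenCV 4.12 (cv2) and the standard library are available. Lean on these libraries where they do the work, as an engineer would, in place of code of your own. Each camera call takes 0.05 s, during which the arm holds its last target.

TASK

The round disc of the sample changer has a slight buckle, too small to see, and somewhere in its turn it rubs hard in the black fork sensor at its rim. Turn the disc slowly by its upright black knob, feel for the place where it drags hardest, and leave it standing there with the buckle in the sensor. Then mark the spot: seat the smallest of the three loose stoppers, narrow end down and gently, in the well of the disc that stands nearest the sensor, without turning the disc off the spot, bumping the sensor or pushing the other two stoppers about.

Things in the scene. Friction and masses are not known exactly. Their poses are not given: they have to be found in the camera images.
- changer: Round white housing of the sample changer, 209 mm across, fixed to the bench; origin on the disc's turning axis at bench height. The disc on it turns either way without end stops, with light bearing drag (about 1 N at the knob), and stays where it is left, in the rub too.
- carousel: The disc: aluminium, 194 mm across, 5 mm thick. Origin on the turning axis at its underside, 44 mm above the bench; z up. On a circle of 70 mm radius are 12 places 30 degrees apart: the knob at 0 degrees (its own +x), grey wells at 30, 60 .. 330 degrees. Hub cap 44 mm across, 14 mm tall. It is buckled at one hidden place, new each time, at least 75 degrees from the knob, not in the sensor at first.
- well_6 (a point): Centre of the mouth of the well opposite the knob; all 11 wells are alike: a grey ring standing on the disc, 31 mm outside, 24 mm inside, 10 mm deep. The floor is level with the disc's top, 49 mm above the bench, the rim 59 mm.
- knob_grip (a point): Grip point of the black turning knob: on its axis, 81 mm above the bench, 70 mm from the disc's axis. An upright round sleeve 19 mm across, from 56 to 96 mm above the bench, it revolves freely on its pin with 3 mm upward end play, so it can be held fast and cranked round without turning the hand. Wells 59 mm high stand 36 mm either side of it.
- sensor: Black fork sensor astride the disc's rim, 24 mm wide along it, fixed. Origin at the nose of its upper jaw, top face, 56 mm above the bench and 88 mm from the disc's axis; +x points at that axis. Reaches 30 mm outward, no higher. While the buckle passes it, over about 35 degrees of turn, drag at the moving knob rises smoothly from 1 N to about 13 N at the middle and falls alike; it eases once the disc stops.
- stopper_small: The smallest of three rubber stoppers standing on the bench left of the changer: a black cone 24 mm across at the top, 19 mm at the foot, 24 mm tall, about 20 g. Origin at the centre of its foot, z up. Seated, its foot is on the well's floor and 14 mm of it stand above the rim.
- stopper_medium: Bystander: larger stopper, 31 mm across, 24 mm tall; origin at the centre of its foot. Does not fit the wells.
- stopper_large: Bystander: largest stopper, 37 mm across, 24 mm tall; origin at the centre of its foot. Does not fit the wells.
Not all that is in view belongs to the job. Several things have the shape of the stopper_small; the one meant has the colours described above.

How it is judged:
By the outcome, as a careful person would: the job done as asked, in the order asked, and still so for the second after the job is handed in, with the robot touching nothing.
It also fails if it takes over 72 s, if anything falls off the work surface, if the arm or the gripper's body presses on something with over 40 N, if the wrist force passes 120 N, or if a joint passes its speed limit or range.

## Working session

There is one attempt and no reset: what is moved stays moved. The work goes in short steps, Python scripts to look and compute and a tool call to move; the robot and the scene stay as the last step left them, time stands still between calls to the robot, and variables do not carry over. Pictures are saved under pics/ and viewed, and the job is handed in when it is done.

Besides the shell and the picture viewer there is one more tool, called after "Request:" as name(argument=value, ...) on one line, values as JSON. send_rows: Moves the arm, as the interface text tells. Shift numbers are shares of 0.06 m and turn numbers shares of 6 degrees, none past 1 either way. Its arguments: {"type":"object","properties":{"slide":{"type":"array","items":{"type":"array","items":{"type":"number"}}},"rot":{"type":"array","items":{"type":"array","items":{"type":"number"}}},"hand":{"type":"array","items":{"type":"number"}},"squeeze":{"type":"number"}},"required":["slide","rot","hand"]}

```bash
ls; mkdir -p pics; python3 - <<'E'
from station import env
import cv2
s=env.get_state(); print(s)
for n in("side","top"):
    cv2.imwrite(f"pics/{n}0.png",env.camera(n)); print(n,env.get_calibration(n))
E
```

```text
pics
{'time_s': 0.0, 'joint_pos': array([-8.74891709e-01,  3.59409034e-01,  1.10617273e-02, -3.41944698e-04,
       -1.22410285e+00, -2.88097622e-01]), 'qd': array([-0.00074447,  0.00119309,  0.00032813, -0.00124633,  0.00044687,
       -0.00011831]), 'joint_torque': array([ 2.61553840e-03, -5.83318162e+01,  2.93419361e+01,  6.93660155e+00,
       -5.99135295e-03, -4.46358990e-05]), 'ee_pos': array([ 0.26748407, -0.61921608,  0.23035209]), 'ee_rot': array([-2.48941819e-04, -2.02436402e-01,  9.79295049e-01,  8.04771082e-04]), 'ft_force': array([ 0.14141994,  0.11928697, -0.67410189]), 'torque': array([ 0.02856254, -0.01408617,  0.02298311]), 'width': 1.0003366425986648}
side {'fx': 434.4684891469546, 'fy': 434.4684891469546, 'cx': 254.3476805061732, 'cy': 191.28396861905628, 'extrinsics': array([[-0.99927562,  0.02684184, -0.02697688,  0.51002018],
       [-0.03651075, -0.47627372,  0.87853873,  0.95297124],
       [ 0.01073321,  0.87888728,  0.47690873,  0.48513982],
       [ 0.        ,  0.        ,  0.        ,  1.        ]])}
top {'fx': 433.61466959709674, 'fy': 433.61466959709674, 'cx': 255.97202236925415, 'cy': 192.55555482705643, 'extrinsics': array([[-0.02659844,  0.9951355 , -0.09485701,  0.44225048],
       [-0.99961518, -0.02722516, -0.00531882,  0.17098037],
       [-0.00787544,  0.09467904,  0.9954767 ,  0.96244448],
       [ 0.        ,  0.        ,  0.        ,  1.        ]])}
```

View pics/side0.png

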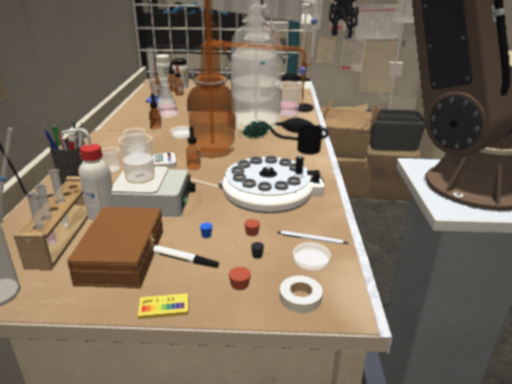

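View pics/top0.png

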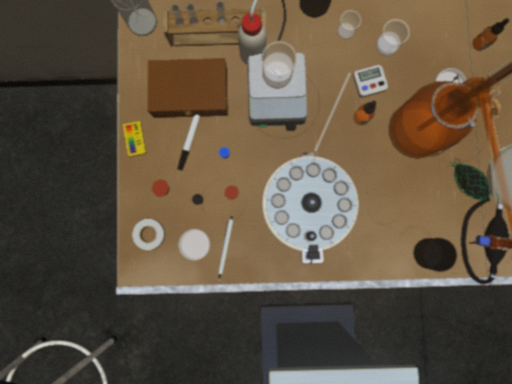

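The top view shows the changer at about (311,203), the knob at (311,237) and the sensor at (313,255). The stopper candidates are black (197,199), blue (224,153), and red (161,188) and (232,192). Black fits stopper_small, blue is a decoy, and the reds are the bystanders. I'll enlarge to confirm and measure.

```bash
cat > h.py <<'E'
import numpy as np, cv2
from station import env
def ray(n,u,v):
    c=env.get_calibration(n);T=c["extrinsics"]
    d=np.array([(u-c["cx"])/c["fx"],-(v-c["cy"])/c["fy"],-1]);return T[:3,3],T[:3,:3]@d
def onz(n,u,v,z):
    o,d=ray(n,u,v);return o+d*(z-o[2])/d[2]
def proj(n,p):
    c=env.get_calibration(n);T=c["extrinsics"];q=T[:3,:3].T@(np.array(p)-T[:3,3])
    return c["cx"]+c["fx"]*q[0]/-q[2], c["cy"]-c["fy"]*q[1]/-q[2]
def blobs(m,lo=15):
    n,l,s,c=cv2.connectedComponentsWithStats(m.astype(np.uint8));return [(c[i].round(1),s[i]) for i in range(1,n) if s[i][4]>=lo]
E
python3 - <<'E'
from h import *
t=cv2.imread("pics/top0.png");s=cv2.imread("pics/side0.png")
a=cv2.resize(t[140:270,140:370],None,fx=3.4,fy=3.4,interpolation=cv2.INTER_CUBIC);cv2.imwrite("pics/ct.png",a)
a=cv2.resize(s[150:290,190:340],None,fx=4,fy=4,interpolation=cv2.INTER_CUBIC);cv2.imwrite("pics/cs.png",a)
def reg(im,f,x0,y0,x1,y1,lo=15):
    m=np.zeros(im.shape[:2],bool);m[y0:y1,x0:x1]=f(im[y0:y1,x0:x1].astype(int));return blobs(m,lo)
dark=lambda i:i.max(2)<70
red=lambda i:(i[...,2]-i[...,1]>70)
print("black top",reg(t,dark,188,185,210,212),"side",reg(s,dark,248,236,268,262))
print("red top",reg(t,red,145,175,245,205),"side",reg(s,red,220,215,270,295))
print("dark changer top",reg(t,dark,260,150,362,265))
hsv=cv2.cvtColor(t,cv2.COLOR_BGR2HSV)
m=np.zeros(t.shape[:2],bool);sub=hsv[145:268,255:365];m[145:268,255:365]=(sub[...,1]<60)&(sub[...,2]>120)
n,l,st,c=cv2.connectedComponentsWithStats(m.astype(np.uint8));k=1+np.argmax(st[1:,4])
cn=max(cv2.findContours((l==k).astype(np.uint8),0,1)[0],key=len);
cc=cn[cn[:,0,1]<235];e=cv2.fitEllipse(cc);print(e)
for z in(.03,.04,.044):print(onz("top",*e[0],z))
E
```

```text
black top [(array([197.3, 199.1]), array([193, 195,  10,   9,  74], dtype=int32))] side [(array([257. , 249.9]), array([252, 243,  11,  15, 130], dtype=int32))]
red top [(array([159.8, 187.5]), array([153, 181,  15,  14, 171], dtype=int32)), (array([231. , 191.9]), array([226, 187,  12,  11, 102], dtype=int32))] side [(array([251.6, 223.2]), array([245, 219,  14,   9,  97], dtype=int32)), (array([239.2, 273.7]), array([229, 267,  21,  14, 240], dtype=int32))]
dark changer top [(array([310.9, 202.3]), array([303, 194,  17,  18, 209], dtype=int32)), (array([308.9, 235.7]), array([307, 232,   6,   8,  25], dtype=int32)), (array([312.7, 252.5]), array([307, 246,  12,  13, 101], dtype=int32))]
((309.87384033203125, 203.50491333007812), (95.32112884521484, 96.64533233642578), 158.34652709960938)
[0.50425692 0.06058776 0.03      ]
[0.50359193 0.06177166 0.04      ]
[0.50332593 0.06224523 0.044     ]
```

View pics/ct.png

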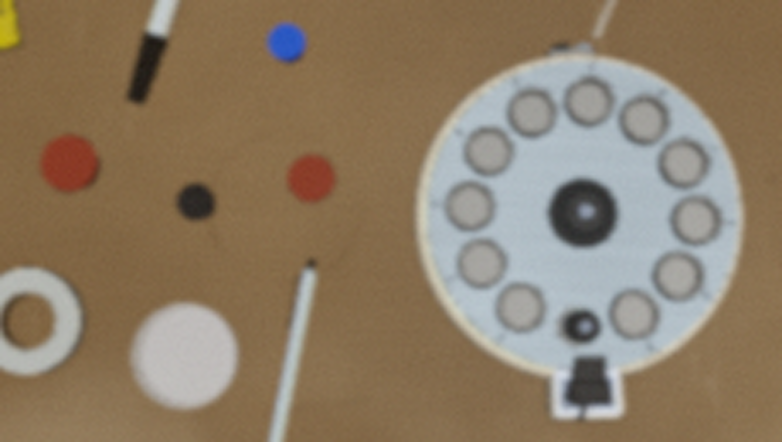

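View pics/cs.png

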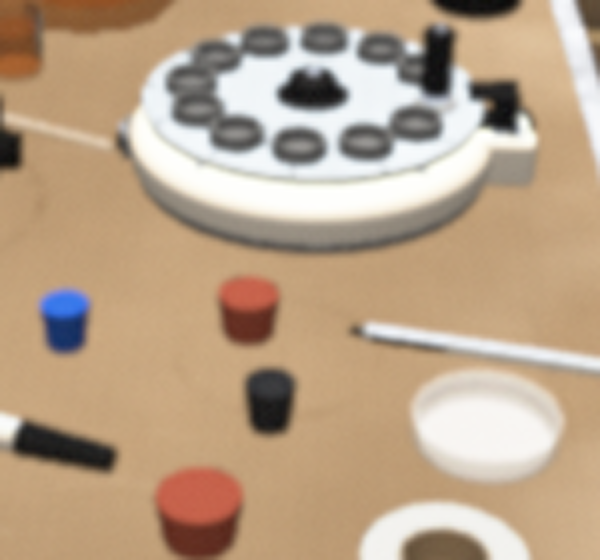

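The crops confirm it: in the top view the black cone at (197,199) is stopper_small, and in the side view it's at (257,250). The blue one is a decoy and the two red ones are the bystanders. Next I'll get precise positions for the wells, axis, knob and sensor.

```bash
cat >> h.py <<'E'
def wells(t,n="top",box=(255,145,365,270)):
    x0,y0,x1,y1=box
    a=cv2.resize(t[y0:y1,x0:x1],None,fx=8,fy=8,interpolation=cv2.INTER_CUBIC)
    hsv=cv2.cvtColor(a,cv2.COLOR_BGR2HSV); b=a.astype(int)
    m=((b[...,0]-b[...,2])<8)&(b.max(2)>90)&(b.max(2)<185)&(hsv[...,1]<60)
    m=cv2.morphologyEx(m.astype(np.uint8),cv2.MORPH_OPEN,np.ones((25,25)))
    out=[]
    for c,s in blobs(m,1500):
        if s[4]<12000 and s[2]<140 and s[3]<140: out.append((np.array([(c[0]+.5)/8-.5+x0,(c[1]+.5)/8-.5+y0]),s[2],s[3]))
    return out
def circ(P):
    A=np.c_[2*P,np.ones(len(P))];x=np.linalg.lstsq(A,(P**2).sum(1),rcond=None)[0];return x[:2],np.sqrt(x[2]+x[0]**2+x[1]**2)
E
python3 - <<'E'
from h import *
t=cv2.imread("pics/top0.png")
w=wells(t); print(len(w))
P=np.array([onz("top",*c,.053)[:2] for c,_,_ in w]);
for (c,a,b),p in zip(w,P): print(c.round(1),a,b,p.round(4))
C,r=circ(P);print("centre",C,r)
print(np.degrees(np.arctan2(*(P-C).T[::-1])).round(1), np.linalg.norm(P-C,axis=1).round(4))
man=np.array([(531,112),(589,101),(643,119),(683,162),(695,220),(678,275),(634,314),(521,306),(482,262),(470,205),(488,150)])
Q=np.array([onz("top",140+(u+.5)/3.4-.5,140+(v+.5)/3.4-.5,.055)[:2] for u,v in man]);C,r=circ(Q);print("manual",C,r)
A=np.degrees(np.arctan2(*(Q-C).T[::-1]));print(A.round(1),"phase mod30",np.degrees(np.angle(np.exp(1j*np.radians(A*12)).mean()))/12)
# two-view for stopper, top centre z~.024 ; body centroid .012+
for n,u,v,z in(("top",197.3,199.1,.022),("side",257,249.9,.012),("side",257,244,.024),("top",159.8,187.5,.024),("side",239.2,270,.024),("top",231,191.9,.024),("side",251.6,221.5,.024),("top",312.7,252.5,.056)): print(n,u,v,onz(n,u,v,z).round(4))
# hub top disc white glint / knob top
print("hub",onz("top",310.9,202.3,.06),"knobtop",onz("top",140+582/3.4,140+326/3.4,.096))
print("sens",[onz("top",140+u/3.4,140+v/3.4,.056).round(4) for u,v in((588,357),(570,380),(610,380),(589,400))])
print("side knob",onz("side",190+437/4,150+30/4,.096))
E
```

```text
11
[313.  169.2] 110 112 [0.5753 0.0538]
[296.1 172.5] 109 109 [0.5691 0.0898]
[329.3 174.7] 109 111 [0.5626 0.02  ]
[283.3 183.8] 109 109 [0.5459 0.1177]
[340.8 187.4] 113 111 [ 0.5348 -0.0031]
[277.8 200.1] 109 111 [0.5118 0.1303]
[344.6 204.3] 113 110 [ 0.4991 -0.0094]
[281.3 217. ] 107 111 [0.4761 0.1242]
[339.3 220.7] 112 110 [0.465  0.0032]
[292.8 230. ] 110 108 [0.4482 0.101 ]
[326.4 232.1] 111 110 [0.4421 0.0313]
centre [0.50547455 0.06052033] 0.07007169993827796
[  -5.5   24.7  -35.3   54.7  -65.2   84.9  -95.2  114.7 -125.2  144.7
 -155.2] [0.0701 0.07   0.07   0.07   0.07   0.0701 0.0702 0.0702 0.0701 0.0701
 0.0698]
manual [0.50561129 0.06106483] 0.06949355998155562
[  25.1   -5.5  -34.9  -65.1  -95.6 -125.2 -155.4  144.8  114.8   84.8
   54.9] phase mod30 -5.211397909689929
top 197.3 199.1 [0.521  0.3041 0.022 ]
side 257 249.9 [0.5237 0.3057 0.012 ]
side 257 244 [0.5239 0.3041 0.024 ]
top 159.8 187.5 [0.5485 0.3853 0.024 ]
side 239.2 270 [0.5513 0.3799 0.024 ]
top 231 191.9 [0.5346 0.2303 0.024 ]
side 251.6 221.5 [0.537  0.2287 0.024 ]
top 312.7 252.5 [0.4008 0.0617 0.056 ]
hub [0.50471873 0.06190713 0.06      ] knobtop [0.43539148 0.06828928 0.096     ]
sens [array([0.4162, 0.0606, 0.056 ]), array([0.4026, 0.0721, 0.056 ]), array([0.4019, 0.0478, 0.056 ]), array([0.3902, 0.061 , 0.056 ])]
side knob [0.43914541 0.07495523 0.096     ]
```

Axis (0.5055, 0.0607), well-circle radius 70.1 mm as specified, and the knob at world angle about 174.7°. The stopper is at about (0.522, 0.304), with both views agreeing within 3 mm. Before moving I'll check the tall glassware for clearance on the approach.

```bash
python3 - <<'E'
from h import *
def tri(a,b):
    o1,d1=ray("side",*a);o2,d2=ray("top",*b)
    s=np.linalg.lstsq(np.c_[d1,-d2],o2-o1,rcond=None)[0];p,q=o1+s[0]*d1,o2+s[1]*d2;return p.round(3),q.round(3)
print("fitting",tri((303,105),(490,240)))
print("flask",tri((211,110),(430,120)))
print("pipe corner",tri((303,45),(500,92)))
print("mug on ground",onz("top",435,253,.0),onz("top",470,240,0), onz("side",310,150,0))
s=cv2.imread("pics/side0.png");cv2.imwrite("pics/s_r.png",cv2.resize(s[0:170,180:340],None,fx=4,fy=3.5,interpolation=cv2.INTER_CUBIC))
E
```

```text
fitting (array([ 0.41 , -0.279,  0.106]), array([ 0.418, -0.28 ,  0.106]))
flask (array([ 0.664, -0.173,  0.119]), array([ 0.658, -0.173,  0.118]))
pipe corner (array([ 0.431, -0.139,  0.297]), array([ 0.629, -0.167,  0.376]))
mug on ground [ 0.39008888 -0.21288478  0.        ] [ 0.41636639 -0.29140801  0.        ] [ 0.38815663 -0.19604708  0.        ]
```

View pics/s_r.png

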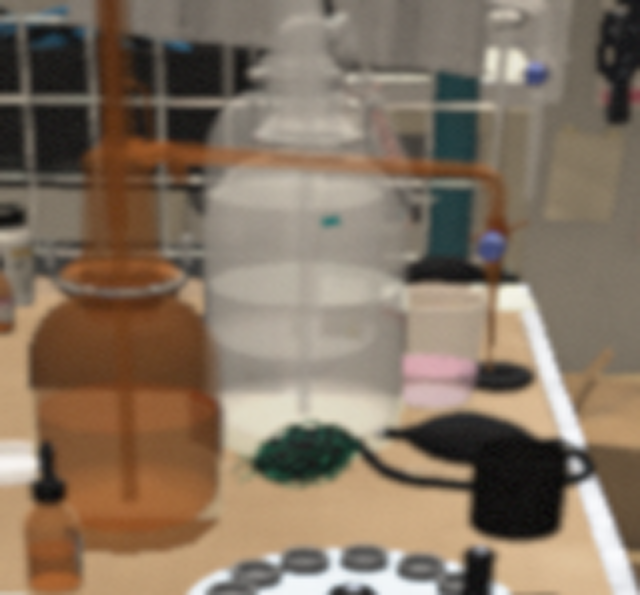

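```bash
python3 - <<'E'
from h import *
t=cv2.imread("pics/top0.png");cv2.imwrite("pics/t_r.png",cv2.resize(t[50:300,380:512],None,fx=4,fy=2.4*1,interpolation=cv2.INTER_CUBIC))
def tri(a,b):
    o1,d1=ray("side",*a);o2,d2=ray("top",*b)
    s=np.linalg.lstsq(np.c_[d1,-d2],o2-o1,rcond=None)[0];p,q=o1+s[0]*d1,o2+s[1]*d2;return p.round(3),q.round(3)
for b in((490,240),(485,241),(500,240),(503,230)):print("fit",tri((302.5,70),b),tri((302.5,52),b))
E
```

```text
fit (array([ 0.422, -0.22 ,  0.219]), array([ 0.421, -0.22 ,  0.219])) (array([ 0.427, -0.193,  0.27 ]), array([ 0.423, -0.193,  0.27 ]))
fit (array([ 0.423, -0.211,  0.221]), array([ 0.42 , -0.21 ,  0.221])) (array([ 0.427, -0.185,  0.272]), array([ 0.421, -0.184,  0.272]))
fit (array([ 0.42 , -0.239,  0.215]), array([ 0.421, -0.239,  0.215])) (array([ 0.426, -0.211,  0.267]), array([ 0.422, -0.211,  0.267]))
fit (array([ 0.42 , -0.245,  0.213]), array([ 0.438, -0.246,  0.214])) (array([ 0.425, -0.216,  0.266]), array([ 0.438, -0.217,  0.267]))
```

View pics/t_r.png

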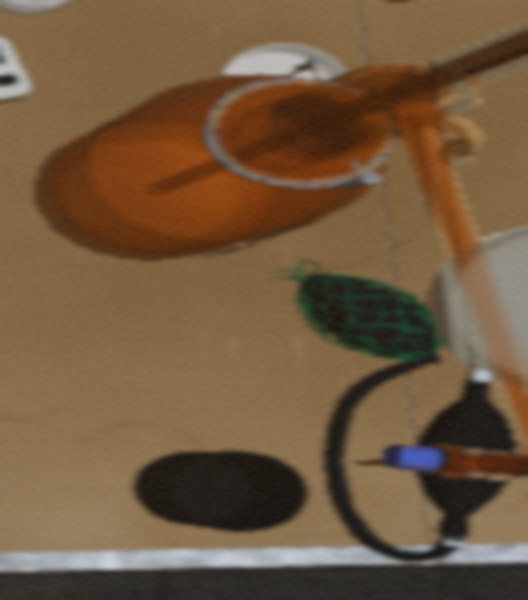

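The down-leg of the orange tube stands at about (0.42, −0.22) and reaches z ≈ 0.27. I'll lift to z ≈ 0.38 and pass inside and above it. The first rows also square the tool to the world axes: tool x = −X, y = +Y, z = −Z.

Request:
send_rows(slide=[[0, 0, -0.5], [0, 0, -0.5], [0, 0, -0.5], [0, 0, -0.5], [0, 0, -0.5]], rot=[[0, 0, 0.78], [0, 0, 0.78], [0, 0, 0.78], [0, 0, 0.78], [0, 0, 0.78]], hand=[0.2, 0.2, 0.2, 0.2, 0.2])

```text
time_s: 0.72
ee_pos: [0.2676, -0.6194, 0.3818]
ee_rot: [-0.0, 0.002, 1.0, 0.0]
ft_force: [0.5, -0.2, -0.7]
width: 0.601
```

Request:
send_rows(slide=[[0.06, 0.9, 0], [0.06, 0.9, 0], [0.06, 0.9, 0], [0.06, 0.9, 0], [0.06, 0.9, 0]], rot=[[0, 0, 0], [0, 0, 0], [0, 0, 0], [0, 0, 0], [0, 0, 0]], hand=[0.2, 0.2, 0.2, 0.2, 0.2])

```text
time_s: 1.35
ee_pos: [0.2492, -0.348, 0.3809]
ee_rot: [-0.0, 0.001, 1.0, 0.0]
ft_force: [1.3, 0.6, 0.1]
width: 0.605
```

Request:
send_rows(slide=[[-0.5, 0.75, 0], [-0.5, 0.75, 0], [-0.5, 0.75, 0], [-0.5, 0.75, 0]], rot=[[0, 0, 0], [0, 0, 0], [0, 0, 0], [0, 0, 0]], hand=[0.2, 0.2, 0.2, 0.2])

```text
time_s: 1.85
ee_pos: [0.3703, -0.168, 0.3814]
ee_rot: [0.0, 0.0, 1.0, 0.0]
ft_force: [-0.4, -1.3, 0.1]
width: 0.599
```

Request:
send_rows(slide=[[-0.22, 0.78, 0], [-0.22, 0.78, 0], [-0.22, 0.78, 0.5], [-0.22, 0.78, 0.8], [-0.22, 0.8, 0.8]], rot=[[0, 0, 0], [0, 0, 0], [0, 0, 0], [0, 0, 0], [0, 0, 0]], hand=[0.2, 0.2, 0.2, 0.2, 0.2])

```text
time_s: 2.48
ee_pos: [0.4336, 0.0584, 0.2629]
ee_rot: [0.0, 0.0, 1.0, 0.0]
ft_force: [0.3, 0.2, -0.4]
width: 0.6
```

Request:
send_rows(slide=[[0, 0, 0.8], [0, 0, 0.8], [0, 0, 0]], rot=[[0, 0, 0], [0, 0, 0], [0, 0, 0]], hand=[0.0, 0, 0])

```text
time_s: 2.85
ee_pos: [0.4313, 0.0557, 0.1653]
ee_rot: [-0.003, 0.0, 1.0, -0.002]
ft_force: [-0.3, 0.0, 1.5]
width: 0.501
```

```bash
python3 - <<'E'
from h import *
s=env.camera("side");cv2.imwrite("pics/s1.png",cv2.resize(s[60:240,190:390],None,fx=4,fy=3.3,interpolation=cv2.INTER_CUBIC))
s=env.get_state();print(s["ee_pos"],s["ft_force"],s["width"])
E
```

```text
[0.43317561 0.05638402 0.16779559] [0.15246912 0.2444694  1.21325578] 0.5000208392942788
```

View pics/s1.png

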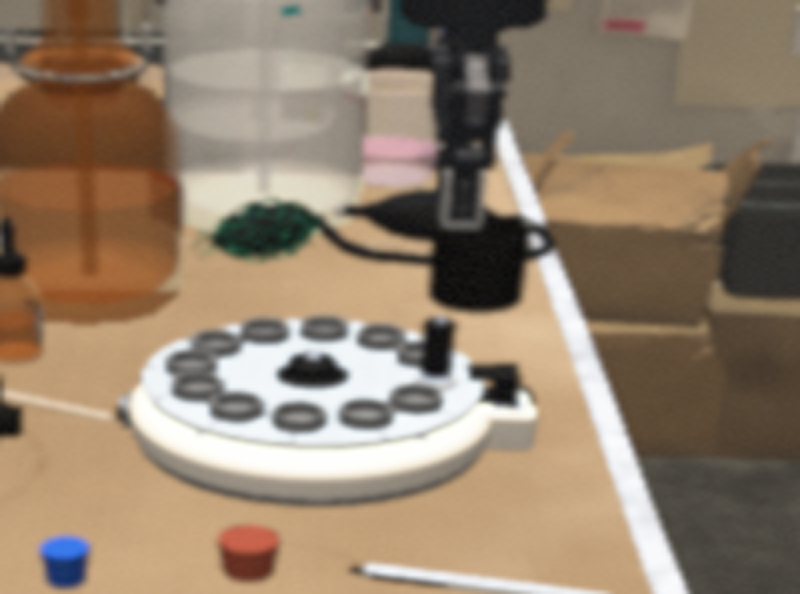

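The side view shows the open gripper above the knob with nothing touched. I need about +3 mm in X and +10.5 mm in Y, then down 104 mm.

Request:
send_rows(slide=[[-0.05, 0.175, 0.3], [0, 0, 0.5], [0, 0, 0.5], [0, 0, 0.42], [0, 0, 0]], rot=[[0, 0, 0], [0, 0, 0], [0, 0, 0], [0, 0, 0], [0, 0, 0]], hand=[0, 0, 0, 0, 0], squeeze=40)

```text
time_s: 3.52
ee_pos: [0.4373, 0.0675, 0.0656]
ee_rot: [-0.0, 0.0, 1.0, -0.0]
ft_force: [-0.7, 0.0, 0.9]
width: 0.503
```

Request:
send_rows(slide=[[0, 0, 0], [0, 0, 0], [0, 0, 0], [0, 0, 0]], rot=[[0, 0, 0], [0, 0, 0], [0, 0, 0], [0, 0, 0]], hand=[-1, -1, -1, -1], squeeze=40)

```text
time_s: 4.03
ee_pos: [0.4382, 0.0681, 0.0669]
ee_rot: [0.002, 0.0, 1.0, 0.001]
ft_force: [-0.5, -0.8, 4.9]
width: 0.206
```

The knob is gripped at 17.5 mm opening, right for the sleeve. I'll compute the crank path relative to the grip pose, in rounded increments with the rounding error carried forward.

```bash
cat >> h.py <<'E'
def crank(phis,carry=(0,0),R=.07):
    # phis: list of world knob angles; prints slide rows (tool x=-X,y=+Y)
    P=[R*np.array([np.cos(np.radians(a)),np.sin(np.radians(a))]) for a in phis]
    cur=P[0]+np.array(carry)
    for a,p in zip(phis[1:],P[1:]):
        d=(p-cur)/.06; r=np.array([round(-d[0],2),round(d[1],2)]);cur=cur+np.array([-r[0],r[1]])*.06
        print(round(a,1),f"[{r[0]:.2f}, {r[1]:.2f}, 0]")
    print("carry",cur-P[-1])
E
python3 - <<'E'
from h import *
crank([174.7]+[174.7-4*i for i in range(1,72)])
E
```

```text
170.7 [-0.01, 0.08, 0]
166.7 [-0.02, 0.08, 0]
162.7 [-0.02, 0.08, 0]
158.7 [-0.02, 0.08, 0]
154.7 [-0.04, 0.07, 0]
150.7 [-0.03, 0.07, 0]
146.7 [-0.05, 0.07, 0]
142.7 [-0.04, 0.07, 0]
138.7 [-0.06, 0.06, 0]
134.7 [-0.05, 0.06, 0]
130.7 [-0.06, 0.06, 0]
126.7 [-0.06, 0.05, 0]
122.7 [-0.07, 0.04, 0]
118.7 [-0.07, 0.05, 0]
114.7 [-0.07, 0.03, 0]
110.7 [-0.08, 0.03, 0]
106.7 [-0.08, 0.03, 0]
102.7 [-0.08, 0.02, 0]
98.7 [-0.08, 0.02, 0]
94.7 [-0.08, 0.00, 0]
90.7 [-0.08, 0.01, 0]
86.7 [-0.08, -0.00, 0]
82.7 [-0.08, -0.01, 0]
78.7 [-0.08, -0.01, 0]
74.7 [-0.08, -0.02, 0]
70.7 [-0.08, -0.03, 0]
66.7 [-0.07, -0.03, 0]
62.7 [-0.08, -0.03, 0]
58.7 [-0.07, -0.04, 0]
54.7 [-0.07, -0.05, 0]
50.7 [-0.06, -0.04, 0]
46.7 [-0.06, -0.06, 0]
42.7 [-0.06, -0.06, 0]
38.7 [-0.05, -0.06, 0]
34.7 [-0.05, -0.06, 0]
30.7 [-0.04, -0.07, 0]
26.7 [-0.04, -0.07, 0]
22.7 [-0.04, -0.08, 0]
18.7 [-0.03, -0.07, 0]
14.7 [-0.02, -0.08, 0]
10.7 [-0.02, -0.08, 0]
6.7 [-0.01, -0.08, 0]
2.7 [-0.01, -0.08, 0]
-1.3 [0.00, -0.08, 0]
-5.3 [0.01, -0.09, 0]
-9.3 [0.01, -0.08, 0]
-13.3 [0.01, -0.08, 0]
-17.3 [0.02, -0.07, 0]
-21.3 [0.03, -0.08, 0]
-25.3 [0.03, -0.08, 0]
-29.3 [0.04, -0.07, 0]
-33.3 [0.04, -0.07, 0]
-37.3 [0.05, -0.06, 0]
-41.3 [0.05, -0.07, 0]
-45.3 [0.06, -0.06, 0]
-49.3 [0.06, -0.05, 0]
-53.3 [0.06, -0.05, 0]
-57.3 [0.07, -0.05, 0]
-61.3 [0.07, -0.04, 0]
-65.3 [0.07, -0.04, 0]
-69.3 [0.08, -0.03, 0]
-73.3 [0.07, -0.03, 0]
-77.3 [0.08, -0.02, 0]
-81.3 [0.08, -0.01, 0]
-85.3 [0.08, -0.01, 0]
-89.3 [0.08, -0.00, 0]
-93.3 [0.09, -0.00, 0]
-97.3 [0.08, 0.01, 0]
-101.3 [0.08, 0.01, 0]
-105.3 [0.08, 0.02, 0]
-109.3 [0.07, 0.02, 0]
carry [ 2.35278617e-04 -6.79922679e-05]
```

Request:
send_rows(slide=[[-0.01, 0.08, 0], [-0.02, 0.08, 0], [-0.02, 0.08, 0]], rot=[[0, 0, 0], [0, 0, 0], [0, 0, 0]], hand=[-1, -1, -1])

```text
time_s: 4.4
ee_pos: [0.4411, 0.0825, 0.0669]
ee_rot: [0.002, 0.0, 1.0, 0.001]
ft_force: [0.7, -0.9, 4.5]
width: 0.208
```

Request:
send_rows(slide=[[-0.02, 0.08, 0], [-0.04, 0.07, 0], [-0.03, 0.07, 0]], rot=[[0, 0, 0], [0, 0, 0], [0, 0, 0]], hand=[-1, -1, -1])

```text
time_s: 4.78
ee_pos: [0.447, 0.0959, 0.0669]
ee_rot: [0.002, -0.0, 1.0, 0.001]
ft_force: [3.0, -2.8, 6.6]
width: 0.203
```

Request:
send_rows(slide=[[-0.05, 0.07, 0], [-0.04, 0.07, 0], [-0.06, 0.06, 0]], rot=[[0, 0, 0], [0, 0, 0], [0, 0, 0]], hand=[-1, -1, -1])

```text
time_s: 5.15
ee_pos: [0.4557, 0.1078, 0.0668]
ee_rot: [0.002, -0.0, 1.0, 0.001]
ft_force: [-1.2, 0.1, 9.7]
width: 0.204
```

Request:
send_rows(slide=[[-0.05, 0.06, 0], [-0.06, 0.06, 0], [-0.06, 0.05, 0]], rot=[[0, 0, 0], [0, 0, 0], [0, 0, 0]], hand=[-1, -1, -1])

```text
time_s: 5.52
ee_pos: [0.4661, 0.1176, 0.0669]
ee_rot: [0.002, -0.0, 1.0, 0.0]
ft_force: [1.9, -5.1, 8.9]
width: 0.207
```

Request:
send_rows(slide=[[-0.07, 0.04, -0.02], [-0.07, 0.05, 0]], rot=[[0, 0, 0], [0, 0, 0]], hand=[-1, -1])

```text
time_s: 5.78
ee_pos: [0.4733, 0.1223, 0.0669]
ee_rot: [0.0, 0.0, 1.0, -0.0]
ft_force: [3.2, -7.8, 5.0]
width: 0.203
```

Request:
send_rows(slide=[[-0.07, 0.03, 0], [-0.08, 0.03, 0]], rot=[[0, 0, 0], [0, 0, 0]], hand=[-1, -1])

```text
time_s: 6.02
ee_pos: [0.4825, 0.1265, 0.0669]
ee_rot: [0.001, 0.0, 1.0, 0.0]
ft_force: [-0.8, -2.3, 6.7]
width: 0.209
```

Request:
send_rows(slide=[[-0.08, 0.03, 0], [-0.08, 0.02, 0]], rot=[[0, 0, 0], [0, 0, 0]], hand=[-1, -1])

```text
time_s: 6.28
ee_pos: [0.492, 0.1294, 0.0669]
ee_rot: [0.001, 0.0, 1.0, 0.0]
ft_force: [-1.0, -2.3, 7.5]
width: 0.207
```

Request:
send_rows(slide=[[-0.08, 0.02, 0], [-0.08, 0, 0]], rot=[[0, 0, 0], [0, 0, 0]], hand=[-1, -1])

```text
time_s: 6.52
ee_pos: [0.5017, 0.1309, 0.0669]
ee_rot: [0.001, 0.0, 1.0, 0.0]
ft_force: [-0.5, -0.2, 6.0]
width: 0.207
```

Request:
send_rows(slide=[[-0.08, 0.01, 0], [-0.08, 0, 0]], rot=[[0, 0, 0], [0, 0, 0]], hand=[-1, -1])

```text
time_s: 6.78
ee_pos: [0.511, 0.1311, 0.0669]
ee_rot: [0.0, 0.0, 1.0, 0.0]
ft_force: [-2.1, -2.2, 7.7]
width: 0.206
```

Request:
send_rows(slide=[[-0.08, -0.01, 0], [-0.08, -0.01, 0]], rot=[[0, 0, 0], [0, 0, 0]], hand=[-1, -1])

```text
time_s: 7.02
ee_pos: [0.5207, 0.13, 0.0669]
ee_rot: [0.0, 0.0, 1.0, 0.0]
ft_force: [-1.4, -1.9, 6.6]
width: 0.204
```

Request:
send_rows(slide=[[-0.08, -0.02, 0], [-0.08, -0.03, 0]], rot=[[0, 0, 0], [0, 0, 0]], hand=[-1, -1])

```text
time_s: 7.28
ee_pos: [0.5305, 0.1273, 0.0669]
ee_rot: [0.001, 0.0, 1.0, 0.001]
ft_force: [-2.0, 0.9, 5.7]
width: 0.209
```

Request:
send_rows(slide=[[-0.07, -0.03, 0], [-0.08, -0.03, 0]], rot=[[0, 0, 0], [0, 0, 0]], hand=[-1, -1])

```text
time_s: 7.52
ee_pos: [0.5394, 0.1237, 0.0669]
ee_rot: [0.001, 0.0, 1.0, 0.0]
ft_force: [-2.1, -0.4, 7.8]
width: 0.206
```

Request:
send_rows(slide=[[-0.07, -0.04, 0], [-0.07, -0.05, 0]], rot=[[0, 0, 0], [0, 0, 0]], hand=[-1, -1])

```text
time_s: 7.78
ee_pos: [0.548, 0.1185, 0.0669]
ee_rot: [0.001, 0.0, 1.0, 0.001]
ft_force: [-1.1, 0.0, 5.0]
width: 0.21
```

Request:
send_rows(slide=[[-0.06, -0.04, 0], [-0.06, -0.06, 0]], rot=[[0, 0, 0], [0, 0, 0]], hand=[-1, -1])

```text
time_s: 8.02
ee_pos: [0.5553, 0.1126, 0.0669]
ee_rot: [0.001, 0.0, 1.0, 0.001]
ft_force: [-0.2, 1.3, 5.2]
width: 0.206
```

Request:
send_rows(slide=[[-0.06, -0.06, 0], [-0.05, -0.06, 0]], rot=[[0, 0, 0], [0, 0, 0]], hand=[-1, -1])

```text
time_s: 8.28
ee_pos: [0.5621, 0.1053, 0.0669]
ee_rot: [0.001, 0.0, 1.0, 0.001]
ft_force: [0.3, 1.5, 5.5]
width: 0.205
```

Request:
send_rows(slide=[[-0.05, -0.06, 0], [-0.04, -0.07, 0]], rot=[[0, 0, 0], [0, 0, 0]], hand=[-1, -1])

```text
time_s: 8.52
ee_pos: [0.5676, 0.0975, 0.0669]
ee_rot: [0.001, 0.0, 1.0, 0.001]
ft_force: [0.3, 1.3, 5.0]
width: 0.207
```

No bump down to 31°, so I'll keep going.

Request:
send_rows(slide=[[-0.04, -0.07, 0], [-0.04, -0.08, 0]], rot=[[0, 0, 0], [0, 0, 0]], hand=[-1, -1])

```text
time_s: 8.78
ee_pos: [0.5723, 0.0884, 0.0669]
ee_rot: [0.001, 0.0, 1.0, 0.001]
ft_force: [-0.2, 1.1, 6.8]
width: 0.208
```

Request:
send_rows(slide=[[-0.03, -0.07, 0], [-0.02, -0.08, 0]], rot=[[0, 0, 0], [0, 0, 0]], hand=[-1, -1])

```text
time_s: 9.02
ee_pos: [0.5754, 0.0793, 0.0669]
ee_rot: [0.001, 0.0, 1.0, 0.001]
ft_force: [0.2, 1.9, 5.5]
width: 0.206
```

Request:
send_rows(slide=[[-0.02, -0.08, 0], [-0.01, -0.08, 0]], rot=[[0, 0, 0], [0, 0, 0]], hand=[-1, -1])

```text
time_s: 9.28
ee_pos: [0.5773, 0.0697, 0.0669]
ee_rot: [0.001, 0.0, 1.0, 0.001]
ft_force: [0.9, 1.1, 5.2]
width: 0.203
```

Request:
send_rows(slide=[[-0.01, -0.08, 0], [0, -0.08, 0]], rot=[[0, 0, 0], [0, 0, 0]], hand=[-1, -1])

```text
time_s: 9.52
ee_pos: [0.5779, 0.06, 0.067]
ee_rot: [0.001, 0.0, 1.0, 0.001]
ft_force: [0.7, 1.0, 4.8]
width: 0.209
```

Request:
send_rows(slide=[[0.01, -0.09, 0], [0.01, -0.08, 0]], rot=[[0, 0, 0], [0, 0, 0]], hand=[-1, -1])

```text
time_s: 9.78
ee_pos: [0.5768, 0.0496, 0.0669]
ee_rot: [0.001, 0.0, 1.0, 0.0]
ft_force: [2.3, 0.2, 5.7]
width: 0.209
```

Request:
send_rows(slide=[[0.01, -0.08, 0], [0.02, -0.07, 0]], rot=[[0, 0, 0], [0, 0, 0]], hand=[-1, -1])

```text
time_s: 10.02
ee_pos: [0.5747, 0.0404, 0.0669]
ee_rot: [0.001, 0.0, 1.0, 0.0]
ft_force: [1.7, 0.6, 6.5]
width: 0.204
```

Request:
send_rows(slide=[[0.03, -0.08, 0], [0.03, -0.08, 0]], rot=[[0, 0, 0], [0, 0, 0]], hand=[-1, -1])

```text
time_s: 10.28
ee_pos: [0.5709, 0.0308, 0.0669]
ee_rot: [0.001, 0.0, 1.0, 0.0]
ft_force: [0.8, 1.4, 8.6]
width: 0.205
```

Request:
send_rows(slide=[[0.04, -0.07, 0], [0.04, -0.07, 0]], rot=[[0, 0, 0], [0, 0, 0]], hand=[-1, -1])

```text
time_s: 10.52
ee_pos: [0.5661, 0.0224, 0.0669]
ee_rot: [0.001, 0.0, 1.0, 0.0]
ft_force: [-0.2, 1.7, 8.2]
width: 0.206
```

Request:
send_rows(slide=[[0.05, -0.06, 0], [0.05, -0.07, 0]], rot=[[0, 0, 0], [0, 0, 0]], hand=[-1, -1])

```text
time_s: 10.78
ee_pos: [0.5601, 0.0146, 0.0669]
ee_rot: [0.001, 0.0, 1.0, 0.0]
ft_force: [-0.7, 1.3, 8.1]
width: 0.205
```

Request:
send_rows(slide=[[0.06, -0.06, 0], [0.06, -0.05, 0]], rot=[[0, 0, 0], [0, 0, 0]], hand=[-1, -1])

```text
time_s: 11.02
ee_pos: [0.5538, 0.0084, 0.067]
ee_rot: [0.002, 0.0, 1.0, 0.001]
ft_force: [6.2, 3.1, 2.3]
width: 0.208
```

Drag rises at about −49°, to a tangential 6.7 N. I'll scan on in finer steps.

```bash
sed -i 's/,2),round(d\[1\],2)/,ND),round(d[1],ND)/; s/:.2f}, {r\[1\]:.2f}/:.3f}, {r[1]:.3f}/' h.py; echo "ND=3" >>h.py; python3 - <<'E'
from h import *
crank([-49.3]+[-49.3-2.5*i for i in range(1,21)])
E
```

```text
-51.8 [0.039, -0.032, 0]
-54.3 [0.041, -0.031, 0]
-56.8 [0.042, -0.029, 0]
-59.3 [0.043, -0.027, 0]
-61.8 [0.044, -0.025, 0]
-64.3 [0.046, -0.023, 0]
-66.8 [0.046, -0.021, 0]
-69.3 [0.047, -0.019, 0]
-71.8 [0.048, -0.017, 0]
-74.3 [0.049, -0.015, 0]
-76.8 [0.049, -0.012, 0]
-79.3 [0.050, -0.011, 0]
-81.8 [0.050, -0.008, 0]
-84.3 [0.051, -0.006, 0]
-86.8 [0.051, -0.004, 0]
-89.3 [0.051, -0.002, 0]
-91.8 [0.050, 0.000, 0]
-94.3 [0.051, 0.003, 0]
-96.8 [0.051, 0.005, 0]
-99.3 [0.050, 0.007, 0]
carry [ 1.91557454e-05 -9.50338536e-06]
```

Request:
send_rows(slide=[[0.039, -0.032, 0]], rot=[[0, 0, 0]], hand=[-1])

```text
time_s: 11.15
ee_pos: [0.5522, 0.0069, 0.067]
ee_rot: [0.003, 0.0, 1.0, 0.001]
ft_force: [7.8, 4.2, 0.5]
width: 0.201
```

Request:
send_rows(slide=[[0.041, -0.031, 0]], rot=[[0, 0, 0]], hand=[-1])

```text
time_s: 11.28
ee_pos: [0.5504, 0.0055, 0.067]
ee_rot: [0.003, -0.0, 1.0, 0.001]
ft_force: [9.6, 4.7, -0.5]
width: 0.209
```

Request:
send_rows(slide=[[0.042, -0.029, 0]], rot=[[0, 0, 0]], hand=[-1])

```text
time_s: 11.4
ee_pos: [0.5483, 0.004, 0.0671]
ee_rot: [0.004, -0.0, 1.0, 0.001]
ft_force: [8.6, 5.5, -0.6]
width: 0.21
```

Request:
send_rows(slide=[[0.043, -0.027, 0]], rot=[[0, 0, 0]], hand=[-1])

```text
time_s: 11.52
ee_pos: [0.546, 0.0025, 0.0672]
ee_rot: [0.004, -0.0, 1.0, 0.001]
ft_force: [10.9, 5.4, -0.6]
width: 0.2
```

Request:
send_rows(slide=[[0.044, -0.025, 0]], rot=[[0, 0, 0]], hand=[-1])

```text
time_s: 11.65
ee_pos: [0.5441, 0.0012, 0.0674]
ee_rot: [0.005, -0.0, 1.0, 0.001]
ft_force: [11.7, 4.9, -0.5]
width: 0.205
```

Request:
send_rows(slide=[[0.046, -0.023, 0]], rot=[[0, 0, 0]], hand=[-1])

```text
time_s: 11.78
ee_pos: [0.5418, -0.0001, 0.0676]
ee_rot: [0.005, -0.0, 1.0, 0.001]
ft_force: [13.5, 4.7, -0.4]
width: 0.204
```

Request:
send_rows(slide=[[0.046, -0.021, 0]], rot=[[0, 0, 0]], hand=[-1])

```text
time_s: 11.9
ee_pos: [0.5382, -0.0019, 0.0674]
ee_rot: [0.004, -0.0, 1.0, 0.001]
ft_force: [10.0, 1.6, 0.2]
width: 0.203
```

Request:
send_rows(slide=[[0.047, -0.019, 0]], rot=[[0, 0, 0]], hand=[-1])

```text
time_s: 12.02
ee_pos: [0.5343, -0.0036, 0.067]
ee_rot: [0.003, -0.0, 1.0, 0.001]
ft_force: [10.4, 0.9, 0.1]
width: 0.205
```

Request:
send_rows(slide=[[0.048, -0.017, 0]], rot=[[0, 0, 0]], hand=[-1])

```text
time_s: 12.15
ee_pos: [0.5325, -0.0043, 0.0673]
ee_rot: [0.004, -0.0, 1.0, 0.001]
ft_force: [13.4, 1.3, 0.7]
width: 0.206
```

Request:
send_rows(slide=[[0.049, -0.015, 0]], rot=[[0, 0, 0]], hand=[-1])

```text
time_s: 12.28
ee_pos: [0.5285, -0.0057, 0.0671]
ee_rot: [0.003, -0.0, 1.0, 0.001]
ft_force: [7.3, -0.7, 0.1]
width: 0.206
```

Request:
send_rows(slide=[[0.049, -0.012, 0]], rot=[[0, 0, 0]], hand=[-1])

```text
time_s: 12.4
ee_pos: [0.5244, -0.0068, 0.0669]
ee_rot: [0.002, -0.0, 1.0, 0.0]
ft_force: [4.3, -2.2, 5.0]
width: 0.206
```

Request:
send_rows(slide=[[0.05, -0.011, 0]], rot=[[0, 0, 0]], hand=[-1])

```text
time_s: 12.52
ee_pos: [0.5208, -0.0076, 0.0669]
ee_rot: [0.001, 0.0, 1.0, 0.0]
ft_force: [3.0, -0.9, 6.6]
width: 0.205
```

Request:
send_rows(slide=[[0.05, -0.008, 0]], rot=[[0, 0, 0]], hand=[-1])

```text
time_s: 12.65
ee_pos: [0.5172, -0.0082, 0.0669]
ee_rot: [0.001, 0.0, 1.0, 0.0]
ft_force: [1.3, 0.4, 9.5]
width: 0.204
```

Request:
send_rows(slide=[[0.051, -0.006, 0]], rot=[[0, 0, 0]], hand=[-1])

```text
time_s: 12.78
ee_pos: [0.514, -0.0086, 0.0669]
ee_rot: [0.001, 0.0, 1.0, 0.0]
ft_force: [1.3, 0.4, 9.2]
width: 0.204
```

Request:
send_rows(slide=[[0.051, -0.004, 0]], rot=[[0, 0, 0]], hand=[-1])

```text
time_s: 12.9
ee_pos: [0.511, -0.0088, 0.0669]
ee_rot: [0.001, 0.0, 1.0, 0.0]
ft_force: [1.5, -0.3, 9.5]
width: 0.204
```

```bash
cat > data.py <<'E'
import numpy as np
F=np.array([(.4825,.1265,-.8,-2.3),(.4920,.1294,-1,-2.3),(.5017,.1309,-.5,-.2),(.5110,.1311,-2.1,-2.2),(.5207,.13,-1.4,-1.9),(.5305,.1273,-2,.9),(.5394,.1237,-2.1,-.4),(.548,.1185,-1.1,0),(.5553,.1126,-.2,1.3),(.5621,.1053,.3,1.5),(.5676,.0975,.3,1.3),(.5723,.0884,-.2,1.1),(.5754,.0793,.2,1.9),(.5773,.0697,.9,1.1),(.5779,.06,.7,1),(.5768,.0496,2.3,.2),(.5747,.0404,1.7,.6),(.5709,.0308,.8,1.4),(.5661,.0224,-.2,1.7),(.5601,.0146,-.7,1.3),
(.5538,.0084,6.2,3.1),(.5522,.0069,7.8,4.2),(.5504,.0055,9.6,4.7),(.5483,.004,8.6,5.5),(.546,.0025,10.9,5.4),(.5441,.0012,11.7,4.9),(.5418,-.0001,13.5,4.7),(.5382,-.0019,10,1.6),(.5343,-.0036,10.4,.9),(.5325,-.0043,13.4,1.3),(.5285,-.0057,7.3,-.7),(.5244,-.0068,4.3,-2.2),(.5208,-.0076,3,-.9),(.5172,-.0082,1.3,.4),(.514,-.0086,1.3,.4),(.511,-.0088,1.5,-.3)])
E
python3 - <<'E'
from h import *; from data import F
P=F[:,:2];C,r=circ(P);print(C,r,np.abs(np.linalg.norm(P-C,axis=1)-r).max())
a=np.arctan2(*(P-C).T[::-1]);ft=-F[:,2]*np.sin(a)+F[:,3]*np.cos(a);fr=F[:,2]*np.cos(a)+F[:,3]*np.sin(a)
for x in zip(np.degrees(a).round(1),ft.round(1),fr.round(1)):print(*x)
s=env.get_state();print(s["ee_pos"])
print("rev");crank([-86.8]+[-86.8+2.5*i for i in range(1,19)])
E
```

```text
[0.50780268 0.06115942] 0.07001831085502233 9.16015305414547e-05
111.2 1.6 -1.9
103.0 1.5 -2.0
95.0 0.5 -0.2
87.4 2.0 -2.3
79.4 1.0 -2.1
71.1 2.2 0.2
63.2 1.7 -1.3
55.0 0.9 -0.6
47.3 1.0 0.8
39.1 1.0 1.2
31.3 1.0 0.9
22.9 1.1 0.2
15.0 1.8 0.7
7.0 1.0 1.0
-0.9 1.0 0.7
-9.5 0.6 2.2
-17.2 1.1 1.4
-25.7 1.6 0.1
-33.6 1.3 -1.1
-41.7 0.5 -1.4
-48.9 6.7 1.7
-50.7 8.7 1.7
-52.6 10.5 2.1
-54.7 10.2 0.5
-56.9 12.1 1.4
-58.8 12.5 1.9
-61.0 14.1 2.4
-64.3 9.7 2.9
-67.7 10.0 3.1
-69.3 13.0 3.5
-72.8 6.8 2.8
-76.3 3.7 3.2
-79.3 2.8 1.4
-82.3 1.3 -0.2
-84.9 1.3 -0.3
-87.4 1.5 0.4
[ 0.51095695 -0.00881896  0.06687071]
rev
-84.3 [-0.051, 0.004, 0]
-81.8 [-0.050, 0.006, 0]
-79.3 [-0.050, 0.008, 0]
-76.8 [-0.050, 0.011, 0]
-74.3 [-0.050, 0.013, 0]
-71.8 [-0.048, 0.015, 0]
-69.3 [-0.048, 0.016, 0]
-66.8 [-0.047, 0.020, 0]
-64.3 [-0.047, 0.021, 0]
-61.8 [-0.045, 0.023, 0]
-59.3 [-0.045, 0.025, 0]
-56.8 [-0.043, 0.027, 0]
-54.3 [-0.042, 0.028, 0]
-51.8 [-0.040, 0.031, 0]
-49.3 [-0.040, 0.032, 0]
-46.8 [-0.038, 0.034, 0]
-44.3 [-0.036, 0.036, 0]
-41.8 [-0.035, 0.037, 0]
carry [ 2.41853717e-05 -1.35805753e-05]
```

The forward sweep puts the bump at about −43° to −80°, centred near −62°. I'll sweep back through it to cancel direction effects.

Request:
send_rows(slide=[[-0.051, 0.004, 0], [-0.05, 0.006, 0], [-0.05, 0.008, 0]], rot=[[0, 0, 0], [0, 0, 0], [0, 0, 0]], hand=[-1, -1, -1])

```text
time_s: 13.28
ee_pos: [0.5194, -0.0079, 0.0668]
ee_rot: [0.0, 0.0, 1.0, -0.0]
ft_force: [-2.6, -0.0, 12.0]
width: 0.208
```

Request:
send_rows(slide=[[-0.05, 0.011, 0]], rot=[[0, 0, 0]], hand=[-1])

```text
time_s: 13.4
ee_pos: [0.5217, -0.0075, 0.0668]
ee_rot: [-0.0, 0.0, 1.0, -0.0]
ft_force: [-5.2, -0.4, 15.8]
width: 0.207
```

Request:
send_rows(slide=[[-0.05, 0.013, 0]], rot=[[0, 0, 0]], hand=[-1])

```text
time_s: 13.52
ee_pos: [0.524, -0.007, 0.0668]
ee_rot: [-0.001, 0.0, 1.0, -0.0]
ft_force: [-8.4, -0.6, 18.4]
width: 0.208
```

Request:
send_rows(slide=[[-0.048, 0.015, 0]], rot=[[0, 0, 0]], hand=[-1])

```text
time_s: 13.65
ee_pos: [0.5262, -0.0064, 0.0667]
ee_rot: [-0.002, 0.0, 1.0, -0.001]
ft_force: [-10.6, -1.8, 20.7]
width: 0.204
```

Request:
send_rows(slide=[[-0.048, 0.016, 0]], rot=[[0, 0, 0]], hand=[-1])

```text
time_s: 13.78
ee_pos: [0.5286, -0.0057, 0.0667]
ee_rot: [-0.002, 0.0, 1.0, -0.001]
ft_force: [-11.2, -3.1, 20.9]
width: 0.209
```

Request:
send_rows(slide=[[-0.047, 0.02, 0]], rot=[[0, 0, 0]], hand=[-1])

```text
time_s: 13.9
ee_pos: [0.5311, -0.0049, 0.0667]
ee_rot: [-0.002, 0.0, 1.0, -0.001]
ft_force: [-11.2, -4.3, 22.4]
width: 0.206
```

Request:
send_rows(slide=[[-0.047, 0.021, 0]], rot=[[0, 0, 0]], hand=[-1])

```text
time_s: 14.02
ee_pos: [0.5336, -0.0039, 0.0667]
ee_rot: [-0.003, 0.0, 1.0, -0.001]
ft_force: [-12.0, -5.6, 21.8]
width: 0.203
```

Request:
send_rows(slide=[[-0.045, 0.023, 0]], rot=[[0, 0, 0]], hand=[-1])

```text
time_s: 14.15
ee_pos: [0.5361, -0.0028, 0.0667]
ee_rot: [-0.003, 0.0, 1.0, -0.001]
ft_force: [-10.4, -7.9, 21.7]
width: 0.208
```

Request:
send_rows(slide=[[-0.045, 0.025, 0]], rot=[[0, 0, 0]], hand=[-1])

```text
time_s: 14.28
ee_pos: [0.5391, -0.0013, 0.0668]
ee_rot: [-0.002, 0.0, 1.0, -0.001]
ft_force: [-3.6, -5.2, 17.1]
width: 0.204
```

Request:
send_rows(slide=[[-0.043, 0.027, 0]], rot=[[0, 0, 0]], hand=[-1])

```text
time_s: 14.4
ee_pos: [0.5427, 0.0006, 0.0668]
ee_rot: [-0.002, 0.0, 1.0, -0.001]
ft_force: [-4.7, -7.7, 16.4]
width: 0.207
```

Request:
send_rows(slide=[[-0.042, 0.028, 0]], rot=[[0, 0, 0]], hand=[-1])

```text
time_s: 14.52
ee_pos: [0.5445, 0.0017, 0.0668]
ee_rot: [-0.002, 0.0, 1.0, -0.002]
ft_force: [-6.5, -7.9, 18.2]
width: 0.206
```

Request:
send_rows(slide=[[-0.04, 0.031, 0]], rot=[[0, 0, 0]], hand=[-1])

```text
time_s: 14.65
ee_pos: [0.5481, 0.0041, 0.0668]
ee_rot: [-0.001, 0.0, 1.0, -0.001]
ft_force: [-3.1, -6.8, 12.5]
width: 0.204
```

Request:
send_rows(slide=[[-0.04, 0.032, 0]], rot=[[0, 0, 0]], hand=[-1])

```text
time_s: 14.78
ee_pos: [0.5513, 0.0064, 0.0668]
ee_rot: [-0.001, 0.0, 1.0, -0.001]
ft_force: [0.3, -4.9, 11.1]
width: 0.205
```

Request:
send_rows(slide=[[-0.038, 0.034, 0]], rot=[[0, 0, 0]], hand=[-1])

```text
time_s: 14.9
ee_pos: [0.5542, 0.0088, 0.0669]
ee_rot: [0.0, 0.0, 1.0, -0.001]
ft_force: [0.6, -4.3, 9.6]
width: 0.206
```

Request:
send_rows(slide=[[-0.036, 0.036, 0]], rot=[[0, 0, 0]], hand=[-1])

```text
time_s: 15.02
ee_pos: [0.5568, 0.0113, 0.0669]
ee_rot: [0.0, 0.0, 1.0, -0.0]
ft_force: [1.6, -3.0, 7.2]
width: 0.209
```

Request:
send_rows(slide=[[-0.035, 0.037, 0]], rot=[[0, 0, 0]], hand=[-1])

```text
time_s: 15.15
ee_pos: [0.5592, 0.0137, 0.0669]
ee_rot: [0.001, 0.0, 1.0, -0.0]
ft_force: [2.1, -2.6, 7.8]
width: 0.202
```

```bash
cat >> data.py <<'E'
Rv=np.array([(.5194,-.0079,-2.6,0),(.5217,-.0075,-5.2,-.4),(.524,-.007,-8.4,-.6),(.5262,-.0064,-10.6,-1.8),(.5286,-.0057,-11.2,-3.1),(.5311,-.0049,-11.2,-4.3),(.5336,-.0039,-12,-5.6),(.5361,-.0028,-10.4,-7.9),(.5391,-.0013,-3.6,-5.2),(.5427,.0006,-4.7,-7.7),(.5445,.0017,-6.5,-7.9),(.5481,.0041,-3.1,-6.8),(.5513,.0064,.3,-4.9),(.5542,.0088,.6,-4.3),(.5568,.0113,1.6,-3),(.5592,.0137,2.1,-2.6)])
E
python3 - <<'E'
from h import *; from data import F,Rv
from scipy.optimize import least_squares
C=np.array([.5078,.06116]);out=[]
for D,s in((F[18:],1),(Rv,-1)):
    P=D[:,:2];a=np.arctan2(*(P-C).T[::-1]);ft=s*(-D[:,2]*np.sin(a)+D[:,3]*np.cos(a));A=np.degrees(a)
    if s<0:
        for x in zip(A.round(1),ft.round(1)):print(*x)
    f=lambda p:np.where(abs(A-p[0])<17.5,6*p[1]*(1+np.cos(np.pi*(A-p[0])/17.5)),0)+1-ft
    r=least_squares(f,[-62,1],loss="soft_l1");print("fit",r.x)
    w=np.clip(ft-1.5,0,None);print("centroid",np.trapezoid(A*w,A)/np.trapezoid(w,A))
E
```

```text
fit [-60.80600262   1.08594111]
centroid -61.160077750661074
-80.5 2.6
-78.6 5.2
-76.6 8.3
-74.8 10.7
-72.7 11.6
-70.6 12.0
-68.4 13.2
-66.1 12.7
-63.4 5.5
-60.0 7.9
-58.3 9.7
-54.8 6.5
-51.5 2.8
-48.5 2.4
-45.5 1.0
-42.7 0.5
fit [-68.04741026   1.02252611]
centroid -66.56412766796886
```

The sweeps peak early in each direction, at −61° and −67.5°, so the middle is about −64°. Time is ample (15 s used), so I'll make one slower forward pass to check for dynamic effects.

```bash
python3 - <<'E'
from h import *
crank([-41.8]+[-41.8-1.5*i for i in range(1,29)])
E
```

```text
-43.3 [0.021, -0.023, 0]
-44.8 [0.021, -0.021, 0]
-46.3 [0.022, -0.022, 0]
-47.8 [0.022, -0.021, 0]
-49.3 [0.023, -0.020, 0]
-50.8 [0.023, -0.019, 0]
-52.3 [0.024, -0.019, 0]
-53.8 [0.025, -0.019, 0]
-55.3 [0.025, -0.018, 0]
-56.8 [0.025, -0.017, 0]
-58.3 [0.026, -0.016, 0]
-59.8 [0.026, -0.016, 0]
-61.3 [0.026, -0.015, 0]
-62.8 [0.027, -0.014, 0]
-64.3 [0.028, -0.014, 0]
-65.8 [0.027, -0.013, 0]
-67.3 [0.028, -0.012, 0]
-68.8 [0.029, -0.011, 0]
-70.3 [0.028, -0.011, 0]
-71.8 [0.029, -0.010, 0]
-73.3 [0.029, -0.009, 0]
-74.8 [0.030, -0.008, 0]
-76.3 [0.029, -0.008, 0]
-77.8 [0.030, -0.007, 0]
-79.3 [0.030, -0.006, 0]
-80.8 [0.030, -0.005, 0]
-82.3 [0.030, -0.005, 0]
-83.8 [0.031, -0.003, 0]
carry [-1.66349216e-05  1.32945606e-05]
```

Request:
send_rows(slide=[[0.021, -0.023, 0], [0.021, -0.021, 0]], rot=[[0, 0, 0], [0, 0, 0]], hand=[-1, -1])

```text
time_s: 15.4
ee_pos: [0.5572, 0.0116, 0.0669]
ee_rot: [0.001, 0.0, 1.0, 0.0]
ft_force: [3.3, -1.7, 7.1]
width: 0.204
```

Request:
send_rows(slide=[[0.022, -0.022, 0], [0.022, -0.021, 0]], rot=[[0, 0, 0], [0, 0, 0]], hand=[-1, -1])

```text
time_s: 15.65
ee_pos: [0.555, 0.0095, 0.0669]
ee_rot: [0.002, 0.0, 1.0, 0.0]
ft_force: [4.0, 0.5, 5.4]
width: 0.21
```

Request:
send_rows(slide=[[0.023, -0.02, 0], [0.023, -0.019, 0]], rot=[[0, 0, 0], [0, 0, 0]], hand=[-1, -1])

```text
time_s: 15.9
ee_pos: [0.553, 0.0077, 0.067]
ee_rot: [0.002, -0.0, 1.0, 0.001]
ft_force: [6.8, 3.5, 3.0]
width: 0.205
```

Request:
send_rows(slide=[[0.024, -0.019, 0], [0.025, -0.019, 0]], rot=[[0, 0, 0], [0, 0, 0]], hand=[-1, -1])

```text
time_s: 16.15
ee_pos: [0.5508, 0.0059, 0.067]
ee_rot: [0.003, -0.0, 1.0, 0.001]
ft_force: [9.2, 4.2, 0.4]
width: 0.204
```

Request:
send_rows(slide=[[0.025, -0.018, 0], [0.025, -0.017, 0]], rot=[[0, 0, 0], [0, 0, 0]], hand=[-1, -1])

```text
time_s: 16.4
ee_pos: [0.5486, 0.0042, 0.0671]
ee_rot: [0.004, -0.0, 1.0, 0.001]
ft_force: [10.6, 6.1, -0.3]
width: 0.202
```

Request:
send_rows(slide=[[0.026, -0.016, 0], [0.026, -0.016, 0]], rot=[[0, 0, 0], [0, 0, 0]], hand=[-1, -1])

```text
time_s: 16.65
ee_pos: [0.546, 0.0025, 0.0673]
ee_rot: [0.004, -0.0, 1.0, 0.001]
ft_force: [11.9, 4.7, -0.3]
width: 0.206
```

Request:
send_rows(slide=[[0.026, -0.015, 0], [0.027, -0.014, 0]], rot=[[0, 0, 0], [0, 0, 0]], hand=[-1, -1])

```text
time_s: 16.9
ee_pos: [0.5437, 0.001, 0.0676]
ee_rot: [0.005, -0.0, 1.0, 0.002]
ft_force: [13.0, 6.6, -0.2]
width: 0.207
```

Request:
send_rows(slide=[[0.028, -0.014, 0], [0.027, -0.013, 0]], rot=[[0, 0, 0], [0, 0, 0]], hand=[-1, -1])

```text
time_s: 17.15
ee_pos: [0.5404, -0.0008, 0.0677]
ee_rot: [0.005, -0.001, 1.0, 0.001]
ft_force: [13.7, 4.3, -0.3]
width: 0.203
```

Request:
send_rows(slide=[[0.028, -0.012, 0], [0.029, -0.011, 0]], rot=[[0, 0, 0], [0, 0, 0]], hand=[-1, -1])

```text
time_s: 17.4
ee_pos: [0.5365, -0.0027, 0.0676]
ee_rot: [0.005, -0.001, 1.0, 0.001]
ft_force: [13.2, 2.2, -0.6]
width: 0.21
```

Request:
send_rows(slide=[[0.028, -0.011, 0], [0.029, -0.01, 0]], rot=[[0, 0, 0], [0, 0, 0]], hand=[-1, -1])

```text
time_s: 17.65
ee_pos: [0.5324, -0.0044, 0.0674]
ee_rot: [0.004, -0.0, 1.0, 0.001]
ft_force: [9.7, -0.2, -0.0]
width: 0.205
```

Request:
send_rows(slide=[[0.029, -0.009, 0], [0.03, -0.008, 0]], rot=[[0, 0, 0], [0, 0, 0]], hand=[-1, -1])

```text
time_s: 17.9
ee_pos: [0.5272, -0.0061, 0.067]
ee_rot: [0.002, -0.0, 1.0, 0.0]
ft_force: [8.5, -1.7, 1.1]
width: 0.207
```

Request:
send_rows(slide=[[0.029, -0.008, 0], [0.03, -0.007, 0]], rot=[[0, 0, 0], [0, 0, 0]], hand=[-1, -1])

```text
time_s: 18.15
ee_pos: [0.5229, -0.0072, 0.0669]
ee_rot: [0.002, -0.0, 1.0, 0.0]
ft_force: [5.3, -0.7, 6.5]
width: 0.207
```

Request:
send_rows(slide=[[0.03, -0.006, 0], [0.03, -0.005, 0]], rot=[[0, 0, 0], [0, 0, 0]], hand=[-1, -1])

```text
time_s: 18.4
ee_pos: [0.5184, -0.0081, 0.0669]
ee_rot: [0.001, 0.0, 1.0, 0.0]
ft_force: [1.1, 0.5, 10.0]
width: 0.206
```

Request:
send_rows(slide=[[0.03, -0.005, 0], [0.031, -0.003, 0]], rot=[[0, 0, 0], [0, 0, 0]], hand=[-1, -1])

```text
time_s: 18.65
ee_pos: [0.5145, -0.0086, 0.0668]
ee_rot: [0.001, 0.0, 1.0, 0.0]
ft_force: [2.1, 0.2, 10.0]
width: 0.204
```

```bash
cat >> data.py <<'E'
F2=np.array([(.5572,.0116,3.3,-1.7),(.555,.0095,4,.5),(.553,.0077,6.8,3.5),(.5508,.0059,9.2,4.2),(.5486,.0042,10.6,6.1),(.546,.0025,11.9,4.7),(.5437,.001,13,6.6),(.5404,-.0008,13.7,4.3),(.5365,-.0027,13.2,2.2),(.5324,-.0044,9.7,-.2),(.5272,-.0061,8.5,-1.7),(.5229,-.0072,5.3,-.7),(.5184,-.0081,1.1,.5),(.5145,-.0086,2.1,.2)])
E
python3 - <<'E'
from h import *; from data import F2
from scipy.optimize import least_squares
C=np.array([.5078,.06116]);D=F2;s=1
P=D[:,:2];a=np.arctan2(*(P-C).T[::-1]);ft=s*(-D[:,2]*np.sin(a)+D[:,3]*np.cos(a));A=np.degrees(a)
for x in zip(A.round(1),ft.round(1)):print(*x)
f=lambda p:np.where(abs(A-p[0])<17.5,6*p[1]*(1+np.cos(np.pi*(A-p[0])/17.5)),0)+1-ft
r=least_squares(f,[-62,1]);print("fit",r.x)
w=np.clip(ft-1.5,0,None);print("centroid",np.trapezoid(A*w,A)/np.trapezoid(w,A))
s=env.get_state();print(s["ee_pos"])
# commanded/disc angle from picture
t=env.camera("top");cv2.imwrite("pics/t2.png",t)
E
```

```text
-45.1 1.1
-47.6 3.3
-49.8 7.5
-52.1 9.8
-54.4 12.2
-56.9 12.5
-59.2 14.5
-62.2 14.1
-65.8 12.9
-69.4 9.0
-73.9 7.7
-77.5 5.0
-81.3 1.2
-84.5 2.1
fit [-60.95856627   1.21850741]
centroid -62.26831223398478
[ 0.51447556 -0.00855795  0.06684831]
```

Forward passes give −61 to −62° and the reverse gives −67°, so I'll park at −64.3°. The zone is 35° wide, so 1–2° of uncertainty is small.

```bash
python3 - <<'E'
from h import *
crank([-83.8]+[-83.8+2*i for i in range(1,11)])
E
```

```text
-81.8 [-0.040, 0.005, 0]
-79.8 [-0.041, 0.007, 0]
-77.8 [-0.040, 0.008, 0]
-75.8 [-0.039, 0.009, 0]
-73.8 [-0.039, 0.011, 0]
-71.8 [-0.039, 0.012, 0]
-69.8 [-0.039, 0.013, 0]
-67.8 [-0.038, 0.015, 0]
-65.8 [-0.037, 0.016, 0]
-63.8 [-0.037, 0.017, 0]
carry [-5.45479600e-06 -2.48160086e-06]
```

Request:
send_rows(slide=[[-0.04, 0.006, 0], [-0.04, 0.007, 0], [-0.04, 0.008, 0], [-0.039, 0.01, 0], [-0.039, 0.011, 0]], rot=[[0, 0, 0], [0, 0, 0], [0, 0, 0], [0, 0, 0], [0, 0, 0]], hand=[-1, -1, -1, -1, -1])

```text
time_s: 19.32
ee_pos: [0.5241, -0.007, 0.0667]
ee_rot: [-0.001, 0.0, 1.0, -0.001]
ft_force: [-8.1, -0.7, 19.9]
width: 0.206
```

Request:
send_rows(slide=[[-0.039, 0.013, 0], [-0.038, 0.014, 0], [-0.038, 0.015, 0]], rot=[[0, 0, 0], [0, 0, 0], [0, 0, 0]], hand=[-1, -1, -1])

```text
time_s: 19.7
ee_pos: [0.5296, -0.0053, 0.0667]
ee_rot: [-0.003, 0.0, 1.0, -0.001]
ft_force: [-9.1, -4.6, 20.2]
width: 0.205
```

Request:
send_rows(slide=[[-0.037, 0.016, 0]], rot=[[0, 0, 0]], hand=[-1])

```text
time_s: 19.82
ee_pos: [0.5316, -0.0046, 0.0667]
ee_rot: [-0.003, 0.0, 1.0, -0.001]
ft_force: [-9.1, -5.6, 22.4]
width: 0.204
```

Request:
send_rows(slide=[[-0.036, 0.017, 0], [0, 0, 0]], rot=[[0, 0, 0], [0, 0, 0]], hand=[-1, -1])

```text
time_s: 20.08
ee_pos: [0.5345, -0.0035, 0.0668]
ee_rot: [-0.002, 0.0, 1.0, -0.001]
ft_force: [-8.0, -6.7, 19.6]
width: 0.205
```

Request:
send_rows(slide=[[-0.02, 0.01, -0.01], [0, 0, 0], [0, 0, 0]], rot=[[0, 0, 0], [0, 0, 0], [0, 0, 0]], hand=[-1, -1, -1])

```text
time_s: 20.45
ee_pos: [0.5346, -0.0034, 0.0668]
ee_rot: [-0.003, 0.001, 1.0, -0.002]
ft_force: [-8.0, -8.0, 17.2]
width: 0.204
```

Request:
send_rows(slide=[[-0.03, 0.016, 0], [0, 0, 0]], rot=[[0, 0, 0], [0, 0, 0]], hand=[-1, -1])

```text
time_s: 20.7
ee_pos: [0.5362, -0.0027, 0.0668]
ee_rot: [-0.003, 0.001, 1.0, -0.002]
ft_force: [-8.3, -9.7, 17.3]
width: 0.211
```

Request:
send_rows(slide=[[-0.03, 0.016, 0], [0, 0, 0]], rot=[[0, 0, 0], [0, 0, 0]], hand=[-1, -1])

```text
time_s: 20.95
ee_pos: [0.5383, -0.0017, 0.0668]
ee_rot: [-0.003, 0.001, 1.0, -0.002]
ft_force: [-7.3, -9.0, 17.0]
width: 0.208
```

Request:
send_rows(slide=[[0.04, -0.02, 0], [0, 0, 0]], rot=[[0, 0, 0], [0, 0, 0]], hand=[-1, -1])

```text
time_s: 21.2
ee_pos: [0.5381, -0.0018, 0.0669]
ee_rot: [-0.001, 0.0, 1.0, -0.001]
ft_force: [-1.1, -6.2, 8.6]
width: 0.206
```

Request:
send_rows(slide=[[0.007, -0.04, 0], [0, 0, 0]], rot=[[0, 0, 0], [0, 0, 0]], hand=[-1, -1])

```text
time_s: 21.45
ee_pos: [0.5382, -0.0021, 0.0669]
ee_rot: [-0.0, 0.0, 1.0, 0.0]
ft_force: [-2.6, 6.5, 9.5]
width: 0.206
```

Request:
send_rows(slide=[[0.007, 0.02, 0], [0, 0, 0]], rot=[[0, 0, 0], [0, 0, 0]], hand=[-1, -1])

```text
time_s: 21.7
ee_pos: [0.5381, -0.0019, 0.0669]
ee_rot: [-0.0, 0.0, 1.0, -0.0]
ft_force: [-0.2, -2.1, 8.1]
width: 0.207
```

The lateral force is nearly zero now. Opening and lifting straight off.

Request:
send_rows(slide=[[0, 0, 0], [0, 0, 0], [0, 0, 0]], rot=[[0, 0, 0], [0, 0, 0], [0, 0, 0]], hand=[0.1, 0.1, 0.1])

```text
time_s: 22.08
ee_pos: [0.5379, -0.0016, 0.0662]
ee_rot: [-0.001, 0.0, 1.0, -0.0]
ft_force: [-1.1, 0.3, -0.4]
width: 0.554
```

Request:
send_rows(slide=[[0, 0, -0.4], [0, 0, -0.6], [0, 0, -0.7], [0, 0, 0]], rot=[[0, 0, 0], [0, 0, 0], [0, 0, 0], [0, 0, 0]], hand=[0.1, 0.1, 0.1, 0.1])

```text
time_s: 22.58
ee_pos: [0.5404, -0.001, 0.1719]
ee_rot: [0.003, 0.0, 1.0, 0.001]
ft_force: [-0.1, 0.4, -1.0]
width: 0.551
```

Request:
send_rows(slide=[[0.06, 0.85, 0], [0.06, 0.85, 0], [0.06, 0.85, 0], [0.06, 0.85, 0], [0.06, 0.85, 0]], rot=[[0, 0, 0], [0, 0, 0], [0, 0, 0], [0, 0, 0], [0, 0, 0]], hand=[0, 0, 0, 0, 0])

```text
time_s: 23.2
ee_pos: [0.5198, 0.2549, 0.1678]
ee_rot: [-0.001, 0.0, 1.0, -0.0]
ft_force: [1.9, -0.0, 1.1]
width: 0.503
```

Request:
send_rows(slide=[[0, 0.85, 0], [0, 0, 0.6], [0, 0, 0.6], [0, 0, 0]], rot=[[0, 0, 0], [0, 0, 0], [0, 0, 0], [0, 0, 0]], hand=[0, 0, 0, 0])

```text
time_s: 23.7
ee_pos: [0.5186, 0.3029, 0.0932]
ee_rot: [-0.003, 0.0, 1.0, -0.002]
ft_force: [-0.4, -0.8, 0.8]
width: 0.503
```

```bash
python3 - <<'E'
from h import *
t=env.camera("top");cv2.imwrite("pics/t3.png",t);s=env.camera("side");cv2.imwrite("pics/s3.png",s)
st=env.get_state();print(st["time_s"],st["ee_pos"],st["ft_force"])
w=wells(t);print(len(w));P=np.array([onz("top",*c,.053)[:2] for c,_,_ in w]);C,r=circ(P);print(C,r)
A=np.degrees(np.arctan2(*(P-C).T[::-1]));print(A.round(1));ph=np.degrees(np.angle(np.exp(1j*np.radians(A*12)).mean()))/12;print("phase",ph)
i=np.argmax(np.abs(A));print("near sensor",A[i],P[i],w[i])
cv2.imwrite("pics/c3.png",np.vstack([cv2.resize(t[140:270,140:370],(690,390)),cv2.resize(s[130:290,190:360],(690,210*3))[:210+0]]) if 0 else cv2.resize(t[140:270,140:370],(782,442)))
cv2.imwrite("pics/cs3.png",cv2.resize(s[130:290,190:360],(680,590)))
E
```

```text
23.8 [0.52087094 0.30448792 0.09689731] [ 0.08966507 -0.61407821  1.31078235]
11
[0.50535372 0.06056365] 0.07002417938573849
[  -4.4   25.7  -34.3   55.6   85.7  -94.2  115.6 -124.2  145.7 -154.3
  175.7]
phase -4.310100683187815
near sensor 175.681028903025 [0.43557755 0.06583338] (array([309.9   , 235.6625]), np.int32(112), np.int32(109))
```

View pics/c3.png

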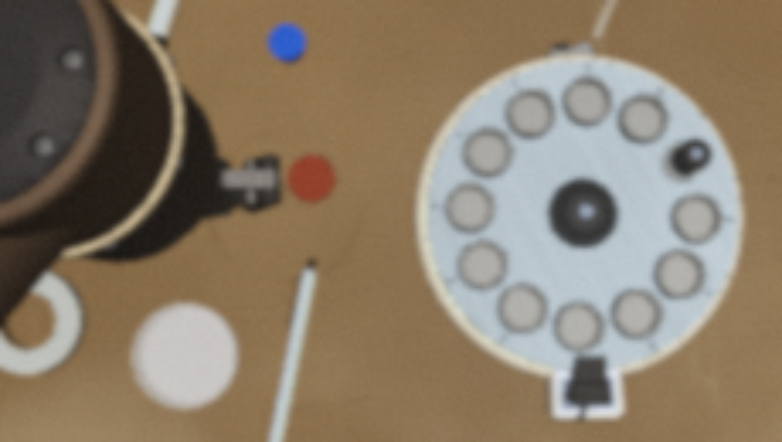

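View pics/cs3.png

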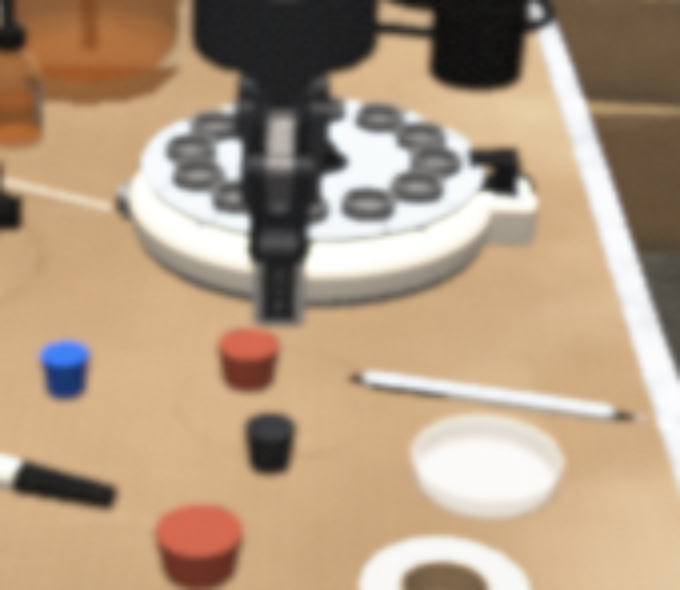

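The disc stands with its knob at −64.3° in the picture, exactly as measured by the arm. The nearest well to the sensor is at px (309.9,235.7), or (0.4356,0.0658). The gripper is above the black stopper, at side px (257,250). I'll check the x alignment of the finger against the stopper in the side view.

```bash
python3 - <<'E'
from h import *
s=cv2.imread("pics/s3.png")
print("tip TCP proj",proj("side",(.5209,.3045,.0969)),"near finger proj",proj("side",(.5209,.333,.1)))
g=cv2.cvtColor(s,6)
for r in(205,208,211,214):print(r,g[r,250:270])
a=onz("side",257,244,.024);b=onz("top",197.3,199.1,.024);print(a,b)
# measured finger centre col ->x at y=.333
o,d=ray("side",259.2,212);k=(.33-o[1])/d[1];print(o+k*d)
E
```

```text
tip TCP proj (np.float64(259.31695832082846), np.float64(209.73914770557406)) near finger proj (np.float64(258.89718424417174), np.float64(216.87990011828717))
205 [158 158 152 133 111  81  51  38  43  48  49  40  44  67 101 132 166 194
 205 205]
208 [135 139 138 127 110  81  50  38  41  43  41  36  43  75 107 127 140 150
 154 155]
211 [136 128 119 117 109  82  51  36  40  47  43  36  46  79 108 119 119 120
 125 122]
214 [185 180 169 143 113  80  48  36  40  44  40  33  44  75 110 130 147 161
 165 166]
[0.52394545 0.3041371  0.024     ] [0.52087825 0.30384133 0.024     ]
[0.52059664 0.33       0.10775337]
```

Request:
send_rows(slide=[[-0.035, -0.005, 0.4], [0, 0, 0.4], [0, 0, 0.3], [0, 0, 0.25], [0, 0, 0]], rot=[[0, 0, 0], [0, 0, 0], [0, 0, 0], [0, 0, 0], [0, 0, 0]], hand=[0, 0, 0, 0, 0], squeeze=20)

```text
time_s: 24.42
ee_pos: [0.5228, 0.3041, 0.0156]
ee_rot: [-0.0, 0.0, 1.0, -0.0]
ft_force: [0.5, -0.1, 0.5]
width: 0.501
```

Request:
send_rows(slide=[[0, 0, 0]], rot=[[0, 0, 0]], hand=[0])

```text
time_s: 24.55
ee_pos: [0.5234, 0.3047, 0.0166]
ee_rot: [0.001, 0.0, 1.0, 0.0]
ft_force: [0.4, -0.3, -0.2]
width: 0.498
```

Request:
send_rows(slide=[[0, 0, 0.07], [0, 0, 0], [0, 0, 0], [0, 0, 0], [0, 0, 0]], rot=[[0, 0, 0], [0, 0, 0], [0, 0, 0], [0, 0, 0], [0, 0, 0]], hand=[0, -1, -1, -1, -1], squeeze=25)

```text
time_s: 25.18
ee_pos: [0.5229, 0.3043, 0.0116]
ee_rot: [0.0, 0.0, 1.0, 0.0]
ft_force: [-0.2, 0.4, 1.6]
width: 0.257
```

```bash
python3 - <<'E'
from h import *
s=env.camera("side");cv2.imwrite("pics/s4.png",cv2.resize(s[170:290,190:350],(800,600)))
st=env.get_state();print(st["time_s"],st["ee_pos"],st["ft_force"],st["width"])
E
```

```text
25.225 [0.52283763 0.30432534 0.01157158] [9.00479530e-04 4.92587330e-01 1.09968704e+00] 0.2505433498655048
```

View pics/s4.png

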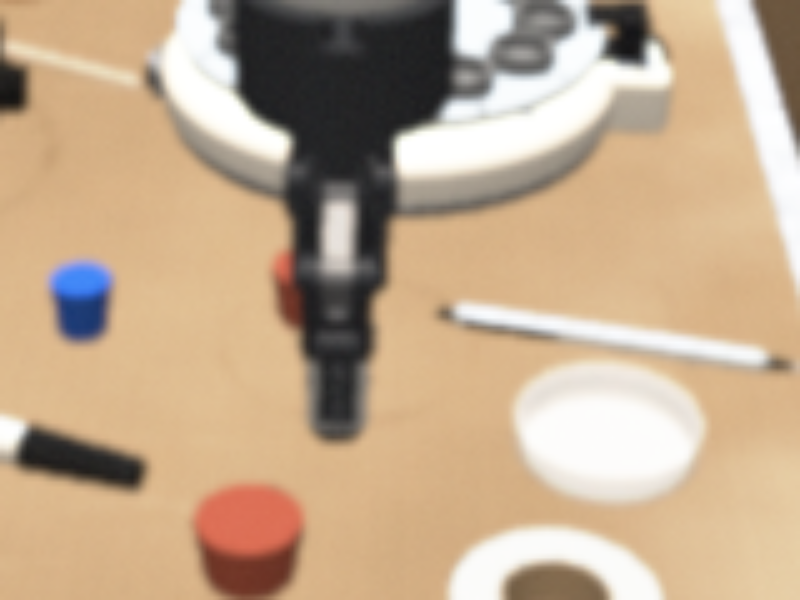

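The fingers have the stopper (21 mm reading; the 19 mm sleeve read 17.5) and the red stoppers haven't moved. Lifting.

Request:
send_rows(slide=[[0, 0, 0], [0, 0, -0.3], [0, 0, -0.6], [0, 0, -0.9], [0, 0, -0.9]], rot=[[0, 0, 0], [0, 0, 0], [0, 0, 0], [0, 0, 0], [0, 0, 0]], hand=[-1, -1, -1, -1, -1])

```text
time_s: 25.85
ee_pos: [0.5224, 0.3039, 0.1746]
ee_rot: [-0.0, 0.0, 1.0, -0.0]
ft_force: [1.0, 0.7, -0.3]
width: 0.252
```

```bash
python3 - <<'E'
from h import *
s=env.camera("side");cv2.imwrite("pics/s5.png",cv2.resize(s[90:270,170:370],(800,600)));cv2.imwrite("pics/s5raw.png",s)
st=env.get_state();print(st["time_s"],st["ee_pos"],st["ft_force"],st["width"])
E
```

```text
25.9 [0.5256701  0.30599131 0.1831204 ] [2.51522191 1.65278702 7.70095783] 0.25291720760661934
```

View pics/s5.png

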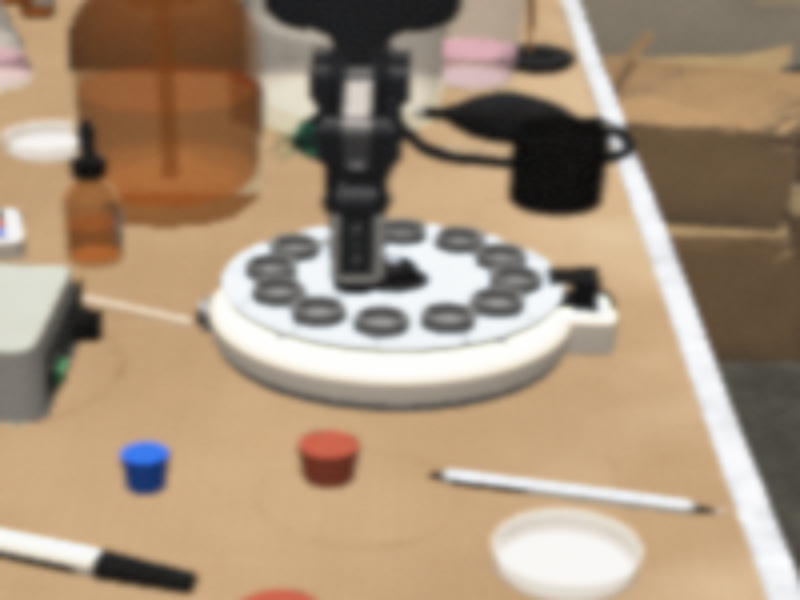

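The stopper left the bench with the fingers, its foot just showing below the tips at crop (355,287). The disc and bystanders are undisturbed. Before placing I'll cross-check the well's x from the side camera, since that one agreed with the arm to 0.3 mm.

```bash
python3 - <<'E'
from h import *
s=cv2.imread("pics/s5raw.png")
x0,y0=215,150
a=cv2.resize(s[y0:y0+45,x0:x0+100],None,fx=8,fy=8,interpolation=cv2.INTER_CUBIC)
cv2.imwrite("pics/w5.png",a)
g=cv2.cvtColor(a,6);m=(g<140).astype(np.uint8)
P=[]
for c,b in blobs(m,800):
    u=x0+(b[0]+b[2]/2)/8-.5; v=y0+(b[1]+b[3]/2)/8-.5
    p=onz("side",u,v,.054);print(c,b,round(u,1),round(v,1),p[:2].round(4), "r",np.linalg.norm(p[:2]-[.5055,.0607]).round(4))
t=cv2.imread("pics/t3.png")
for c,_,_ in wells(t):
    p=onz("top",*c,.053); print(p[:2].round(4),np.round(proj("side",(p[0],p[1],.056)),1))
E
```

```text
[60.3 26. ] [   0    0  150   63 7035] 223.9 153.4 [ 0.6169 -0.0332] r 0.1457
[380.2 112.2] [  280     0   214   224 33420] 262.9 163.5 [0.5193 0.0202] r 0.0428
[737.4  17.6] [ 659    0  141   41 4781] 305.7 152.1 [ 0.4135 -0.0543] r 0.1472
[607.6 195.5] [  486    65   233   252 24666] 289.8 173.4 [0.4576 0.0696] r 0.0487
[222.3 195.3] [  135    83   193   218 19509] 243.4 173.5 [0.562  0.0763] r 0.0586
[776.3 201.7] [ 739  159   61  103 4142] 310.7 175.8 [0.4114 0.0792] r 0.0959
[402.6 293.2] [ 351  259  103   69 5208] 264.8 186.2 [0.513  0.1348] r 0.0744
[ 45.5 292.4] [  29  265   36   55 1265] 220.4 186.1 [0.6073 0.1396] r 0.1288
[0.5752 0.0552] [238.2 168.5]
[0.5684 0.0909] [240.1 175.5]
[0.5632 0.021 ] [244.3 162.4]
[0.5449 0.1183] [250.2 181.4]
[0.5106 0.1304] [266.  184.4]
[ 0.5002 -0.0093] [271.  157.8]
[0.4751 0.1238] [282.6 183.4]
[0.466  0.0026] [285.3 160.2]
[0.4475 0.1001] [295.  178.8]
[0.4423 0.0302] [295.8 165.3]
[0.4356 0.0658] [299.6 172.1]
```

View pics/w5.png

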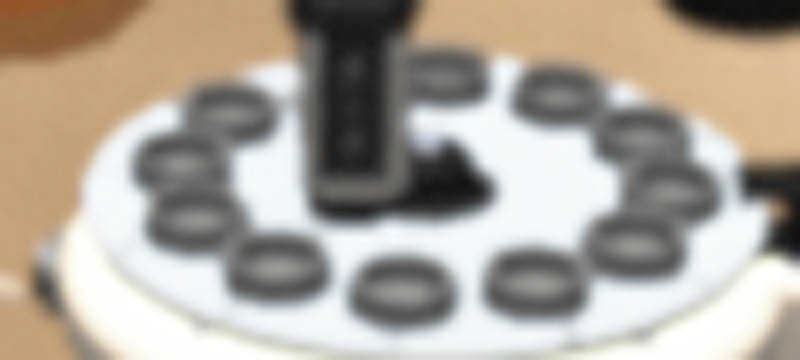

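The side camera puts every well 1.2 px (about +2.7 mm in x) from the top camera. That matches both the crank-fitted centre (0.5078, 0.0612) and the side-view stopper, so the top camera is biased in x. In arm coordinates the well is at (0.4381, 0.0664), and the stopper sits about +0.8 mm in x from the TCP. TCP target is (0.4374, 0.0664).

Request:
send_rows(slide=[[0.24, -0.66, 0], [0.24, -0.66, 0], [0.24, -0.66, 0], [0.24, -0.66, 0], [0.24, -0.66, 0]], rot=[[0, 0, 0], [0, 0, 0], [0, 0, 0], [0, 0, 0], [0, 0, 0]], hand=[-1, -1, -1, -1, -1])

```text
time_s: 26.52
ee_pos: [0.4499, 0.105, 0.1732]
ee_rot: [-0.0, 0.0, 1.0, 0.0]
ft_force: [-0.2, 0.3, 0.3]
width: 0.246
```

Request:
send_rows(slide=[[0.22, -0.66, 0], [0, 0, 0.4], [0, 0, 0.4], [0, 0, 0], [0, 0, 0]], rot=[[0, 0, 0], [0, 0, 0], [0, 0, 0], [0, 0, 0], [0, 0, 0]], hand=[-1, -1, -1, -1, -1])

```text
time_s: 27.15
ee_pos: [0.4378, 0.0669, 0.126]
ee_rot: [0.0, 0.0, 1.0, -0.0]
ft_force: [0.0, 0.5, 0.5]
width: 0.255
```

Request:
send_rows(slide=[[0, 0, 0]], rot=[[0, 0, 0]], hand=[-1])

```text
time_s: 27.28
ee_pos: [0.438, 0.0671, 0.1263]
ee_rot: [0.001, 0.0, 1.0, 0.0]
ft_force: [0.3, 0.2, -0.0]
width: 0.253
```

Request:
send_rows(slide=[[0.01, -0.01, 0.4], [0, 0, 0.38], [0, 0, 0], [0, 0, 0]], rot=[[0, 0, 0], [0, 0, 0], [0, 0, 0], [0, 0, 0]], hand=[-1, -1, -1, -1])

```text
time_s: 27.78
ee_pos: [0.4375, 0.0665, 0.0796]
ee_rot: [0.001, 0.0, 1.0, 0.0]
ft_force: [0.3, 0.0, 0.6]
width: 0.248
```

```bash
python3 - <<'E'
from h import *
s=env.camera("side");cv2.imwrite("pics/s6.png",cv2.resize(s[120:210,220:340],(800,600),interpolation=cv2.INTER_CUBIC));cv2.imwrite("pics/s6raw.png",s)
st=env.get_state();print(st["time_s"],st["ee_pos"],st["ft_force"],st["width"])
E
```

```text
27.825 [0.43758631 0.06653667 0.07970841] [ 0.82490364  0.41668391 -0.29034971] 0.2513276820294353
```

View pics/s6.png

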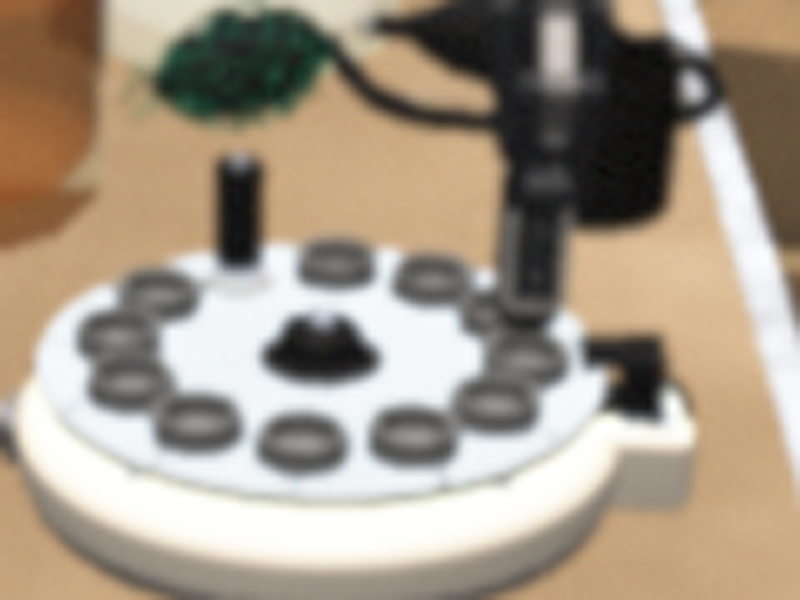

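The foot is at crop (527,320), right over the well mouth at (525,358), clear of the sensor at (625,370). Going down gently.

Request:
send_rows(slide=[[0, 0, 0.1], [0, 0, 0.08], [0, 0, 0]], rot=[[0, 0, 0], [0, 0, 0], [0, 0, 0]], hand=[-1, -1, -1])

```text
time_s: 28.2
ee_pos: [0.4365, 0.0659, 0.0675]
ee_rot: [-0.0, 0.0, 1.0, -0.0]
ft_force: [0.5, -0.1, -0.2]
width: 0.25
```

Request:
send_rows(slide=[[0, 0, 0.06], [0, 0, 0]], rot=[[0, 0, 0], [0, 0, 0]], hand=[-1, -1])

```text
time_s: 28.45
ee_pos: [0.4367, 0.066, 0.0639]
ee_rot: [-0.0, 0.0, 1.0, -0.0]
ft_force: [0.1, -0.1, -0.0]
width: 0.249
```

Request:
send_rows(slide=[[-0.01, 0.005, 0.03], [0, 0, 0]], rot=[[0, 0, 0], [0, 0, 0]], hand=[-1, -1])

```text
time_s: 28.7
ee_pos: [0.4374, 0.0664, 0.0623]
ee_rot: [-0.0, 0.0, 1.0, -0.0]
ft_force: [0.3, 1.0, 0.9]
width: 0.25
```

Request:
send_rows(slide=[[0, 0, 0.015], [0, 0, 0]], rot=[[0, 0, 0], [0, 0, 0]], hand=[-1, -1])

```text
time_s: 28.95
ee_pos: [0.4374, 0.0664, 0.0615]
ee_rot: [-0.0, 0.0, 1.0, -0.0]
ft_force: [-0.5, -0.6, -0.8]
width: 0.251
```

Request:
send_rows(slide=[[0, 0, 0.015], [0, 0, 0]], rot=[[0, 0, 0], [0, 0, 0]], hand=[-1, -1])

```text
time_s: 29.2
ee_pos: [0.4375, 0.0664, 0.0606]
ee_rot: [0.0, 0.0, 1.0, 0.0]
ft_force: [-0.1, -0.7, -0.6]
width: 0.251
```

Request:
send_rows(slide=[[0, 0, 0], [0, 0, 0], [0, 0, 0]], rot=[[0, 0, 0], [0, 0, 0], [0, 0, 0]], hand=[-0.45, -0.35, -0.2])

```text
time_s: 29.58
ee_pos: [0.4374, 0.0664, 0.0606]
ee_rot: [0.0, 0.0, 1.0, 0.0]
ft_force: [0.4, -0.3, 0.3]
width: 0.401
```

Request:
send_rows(slide=[[0, 0, -0.15], [0, 0, -0.4], [0, 0, -0.8], [0, 0, -0.8], [0, 0, 0]], rot=[[0, 0, 0], [0, 0, 0], [0, 0, 0], [0, 0, 0], [0, 0, 0]], hand=[0, 0, 0, 0, 0])

```text
time_s: 30.2
ee_pos: [0.4395, 0.0674, 0.1941]
ee_rot: [0.004, 0.0, 1.0, 0.002]
ft_force: [-0.5, -0.2, -0.2]
width: 0.499
```

```bash
python3 - <<'E'
from h import *
s=env.camera("side");cv2.imwrite("pics/s7.png",cv2.resize(s[120:210,220:340],(800,600),interpolation=cv2.INTER_CUBIC));cv2.imwrite("pics/s7raw.png",s)
st=env.get_state();print(st["time_s"],st["ee_pos"],st["ft_force"],st["width"])
E
```

```text
30.25 [0.43824187 0.06693256 0.19189825] [-0.5423259  -0.09349713 -0.53825681] 0.4986809036744111
```

View pics/s7.png

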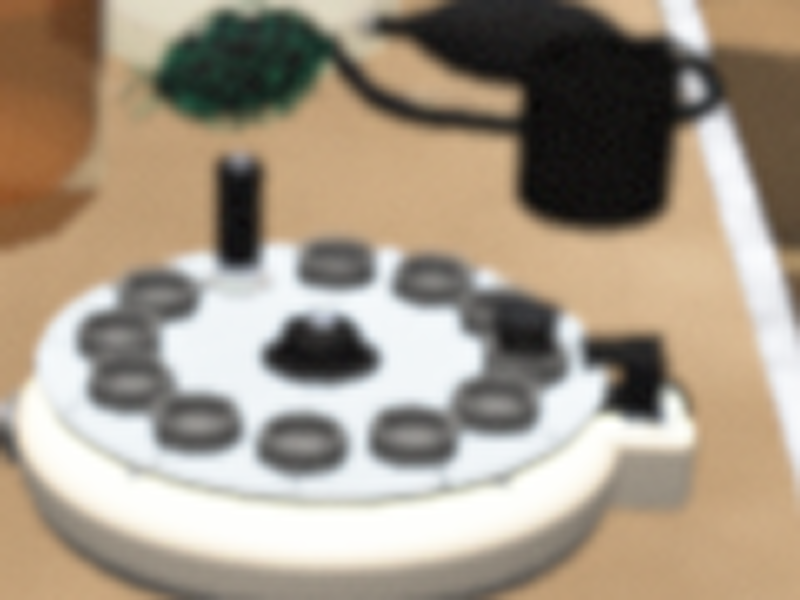

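The stopper stands upright in the well beside the sensor (crop 525,320). I'll move the arm away for an unobstructed top view.

Request:
send_rows(slide=[[0, 0.8, -0.2], [0, 0.8, 0], [0, 0.8, 0], [0, 0.8, 0], [0, 0, 0]], rot=[[0, 0, 0], [0, 0, 0], [0, 0, 0], [0, 0, 0], [0, 0, 0]], hand=[0, 0, 0, 0, 0])

```text
time_s: 30.88
ee_pos: [0.4371, 0.2606, 0.2004]
ee_rot: [-0.001, -0.001, 1.0, -0.001]
ft_force: [0.0, -0.3, -0.1]
width: 0.5
```

```bash
python3 - <<'E'
from h import *
t=env.camera("top");cv2.imwrite("pics/t8raw.png",t);s=env.camera("side")
cv2.imwrite("pics/t8.png",cv2.resize(t[140:270,140:370],(782,442),interpolation=cv2.INTER_CUBIC))
cv2.imwrite("pics/s8.png",cv2.resize(s[120:300,190:340],(640,600*1),interpolation=cv2.INTER_CUBIC));cv2.imwrite("pics/s8raw.png",s)
w=wells(t);print(len(w));P=np.array([onz("top",*c,.053)[:2] for c,_,_ in w]);C,r=circ(P);print(C,r)
A=np.degrees(np.arctan2(*(P-C).T[::-1]));print(A.round(1),"phase",np.degrees(np.angle(np.exp(1j*np.radians(A*12)).mean()))/12)
print("expected stopper top px side",proj("side",(.4381,.0664,.073)),"rim",proj("side",(.4381,.0664,.059)),"top",proj("top",(.4354,.066,.073)))
st=env.get_state();print(st["time_s"],st["ee_pos"])
E
```

```text
10
[0.50535275 0.06050822] 0.07006862495232916
[  -4.3   25.7  -34.3   55.6   85.7  -94.2  115.7 -124.2  145.6 -154. ] phase -4.262499594025831
expected stopper top px side (np.float64(298.8941423579743), np.float64(165.35614686417728)) rim (np.float64(298.52409711814266), np.float64(170.98676016697505)) top (np.float64(310.9586469028241), np.float64(235.79417044015474))
30.975 [0.43680324 0.25821252 0.20049675]
```

View pics/t8.png

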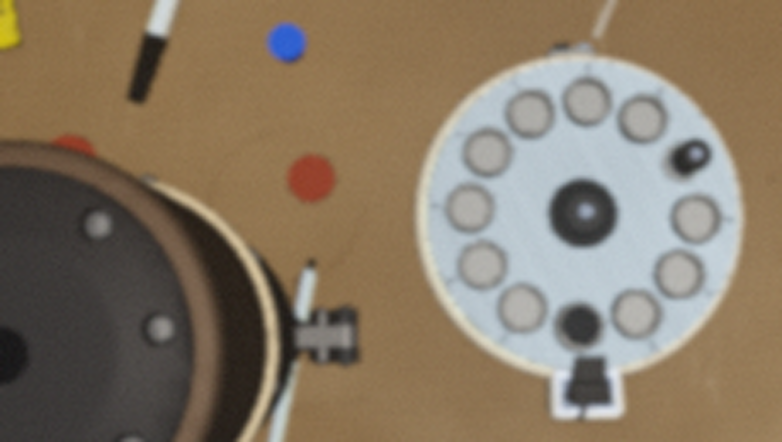

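View pics/s8.png

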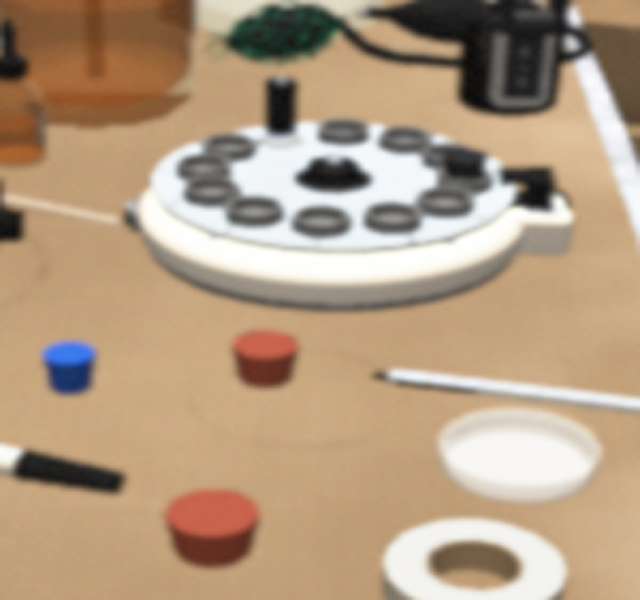

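The top view shows the stopper centred in the well at the sensor (crop 580,325). Disc phase is −4.26°, against −4.31° before placing, so it didn't turn. In the side view the stopper's top edge sits at about row 164, as expected for a seated one, and both red stoppers are unmoved. Handing in.

```bash
python3 - <<'E'
from station import env
print(env.job_done()); s=env.get_state(); print(s["time_s"],s["ft_force"])
E
```

```text
the job is handed in; nothing more can be done
None
the job is handed in; nothing more can be done
```

The disc is parked at the drag peak, and the small black stopper is seated in the well nearest the sensor. I handed the job in at about 31 s of the 72 s allowed.

- **Finding the buckle:** I cranked the disc by its knob through about 260° and felt one bump, about 37° wide and peaking at roughly 13–14 N.
    - **Disagreement:** two forward passes put the middle at −61° to −62° (knob angle in the world frame), and one reverse pass put it at about −67°.
    - **Parked angle:** I left the knob at −64.3°, between them, so expect 1–2° of uncertainty and at most about 3°. I relieved the side load before letting go.
- **Placing the stopper:** I gripped it at about 25 N, lowered it into the well (240° from the knob), and released it within about 1 mm of the floor. I felt no contact force on the way down.

**Last checks:**
- **Disc:** its angle was unchanged after placing (−4.26° against −4.31° in the top view).
- **Stopper:** it stands upright, at the height expected for a seated one.
- **Bystanders and sensor:** both red stoppers are where they were, and nothing touched the sensor.
- **Cameras:** the top camera read about 2.7 mm off in x against the side camera and the arm. I used the side-camera and arm values for the placement.

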